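Pack the two-tier soap case

TASK

Slide the catch of the wooden soap case open, swing the white tray fully up and over to the right, and pack all the blue cloud soaps of the loose group left of the case flat, side by side, into the compartment underneath. Then bring the tray gently back down onto the case without letting it drop, set each delicate grey rose soap of that group upright in the middle of a pocket of the tray, one to a pocket, with a light grip and without dropping it or pressing it in, and slide the catch fully shut again. Leave the olive and the pink soap of the group where they are; the soaps in the rows behind and in the foil tray are not part of the job.

Things in the scene. Friction and masses are not known exactly. Their poses are not given: they have to be found in the camera images.
- case: two-tier wooden packing case, fixed. Origin: centre of its underside on the table, z up; own +y = its long axis, away from the robot; own -x = its left side, with the catch; own +x = right. Outside 130 (x) by 256 (y) mm, walls 6 mm, rim 50 mm above the table. Steel arms at both ends carry a white tray that lies level over the compartment and hides it.
- compartment (a point): centre of the compartment's floor, 6 mm above the table; inside 118 (case x) by 244 (case y) mm, open above once the tray is swung away. Three blue soaps fit in one row along the case's y, 78 mm apart (one in the middle), with 25 mm for fingers either side along the case's x.
- tray_arm (a joint): swing a of the tray, rad: 0 = down on the case, 2.094 = fully open. The tray stays level on an arc of radius 90 mm: displaced 90 mm*(cos 20deg - cos(20deg + a)) to the case's +x and 90 mm*(sin(20deg + a) - sin 20deg) up (154 and 27 mm when open). Past 1.22 rad it falls open by its weight, before that shut. Tray and arms 0.4 to 0.6 kg. The shut catch holds it down.
- tray_handle (a point): centre of the tray's wooden bow handle: round bar 12 mm thick, 52 mm long along the case's y, a post down to the tray at each end; the bar's axis is 58 mm above the tray's floor, 113 mm above the table when the tray is down. Moves with the tray. Pinch it from above across the case's x.
- pocket_near (a point): centre of the floor of the tray's near pocket, 75 mm from the tray's middle to the case's -y, 55.5 mm above the table when the tray is down. Round felt, 72 mm, between four white cones 15 mm high on its diagonals, 50 mm from its centre; the sides along case x and y are open, 48 mm wide, for fingers. Tray rim: 18 mm above its floor, 60 mm from the pocket's centre along x.
- pocket_far (a point): the same for the far pocket, 75 mm from the tray's middle to the case's +y.
- catch (a joint): sliding catch on the ledge at the case's -x side, m: 0 = shut at its stop, brass tongue over the tray's brass tab; 0.050 = open at the other stop, to the case's +y (away from the robot). Friction about 2 N; stays where it is left. The tray can pass once it is over 0.040.
- catch_grip (a point): middle of the catch's black upright fin, 76 mm above the table: fin 12 mm thick along the case's y, 26 mm along its x, from 49 to 88 mm above the table, 97 mm from the case's middle to -x (35 mm from the tray's wall). Moves with the catch.
- cloud_1: blue cloud soap (a squarish cluster of bubbles), 67 x 67 mm, 35 mm high, 0.07 to 0.12 kg. Origin: centre of its flat underside, z up, x and y square to its sides; a grasp across x or y is 67 mm wide, the sides are nearly upright. There are two or three blue ones; an absent one reads None.
- cloud_2: blue cloud soap (a squarish cluster of bubbles), 67 x 67 mm, 35 mm high, 0.07 to 0.12 kg. Origin: centre of its flat underside, z up, x and y square to its sides; a grasp across x or y is 67 mm wide, the sides are nearly upright. There are two or three blue ones; an absent one reads None.
- cloud_3: blue cloud soap (a squarish cluster of bubbles), 67 x 67 mm, 35 mm high, 0.07 to 0.12 kg. Origin: centre of its flat underside, z up, x and y square to its sides; a grasp across x or y is 67 mm wide, the sides are nearly upright. There are two or three blue ones; an absent one reads None.
- rose_1: grey rose soap, round, 69 mm across at its widest (18 mm above its base), 34 mm high, narrowing above; 0.07 to 0.12 kg; delicate: grip it with 40 N a finger at most. Origin: centre of its flat underside, z up. There are one or two; an absent one reads None.
- rose_2: grey rose soap, round, 69 mm across at its widest (18 mm above its base), 34 mm high, narrowing above; 0.07 to 0.12 kg; delicate: grip it with 40 N a finger at most. Origin: centre of its flat underside, z up. There are one or two; an absent one reads None.
- dahlia_soap: olive green dahlia soap, 74 mm across, 35 mm high; not part of the job. Origin: centre of its underside.
- pink_soap: pink cloud soap, 69 x 68 mm, 35 mm high; not part of the job. Origin: centre of its underside.

How it is judged:
On the way, in this order (a step that is already met when the one before it is completed fails the run):
1. the catch is slid open (value of joint catch above 0.04 m), for 0.1 s.
2. the tray is swung fully open (value of joint tray_arm above 1.95 rad), for 0.2 s.
3. all the blue soaps lie flat in the compartment, the tray still open and no finger on them (x of cloud_1 in the frame of case between -0.062 and 0.062 m and y of cloud_1 in the frame of case between -0.122 and 0.122 m and z of each of cloud_1, cloud_2, cloud_3 in the frame of case below 0.016 m and angle between each of cloud_1, cloud_2, cloud_3's own z axis and vertical below 0.25 rad and x of cloud_2 in the frame of case between -0.062 and 0.062 m and y of cloud_2 in the frame of case between -0.122 and 0.122 m and x of cloud_3 in the frame of case between -0.062 and 0.062 m and y of cloud_3 in the frame of case between -0.122 and 0.122 m and value of joint tray_arm above 1.8 rad and contact force between the fingers and cloud_1 below 0.5 N and contact force between the fingers and cloud_2 below 0.5 N and contact force between the fingers and cloud_3 below 0.5 N), for 0.2 s.
4. the tray is down on the case over the packed soaps (x of cloud_1 in the frame of case between -0.062 and 0.062 m and y of cloud_1 in the frame of case between -0.122 and 0.122 m and z of each of cloud_1, cloud_2, cloud_3 in the frame of case below 0.016 m and angle between each of cloud_1, cloud_2, cloud_3's own z axis and vertical below 0.25 rad and x of cloud_2 in the frame of case between -0.062 and 0.062 m and y of cloud_2 in the frame of case between -0.122 and 0.122 m and x of cloud_3 in the frame of case between -0.062 and 0.062 m and y of cloud_3 in the frame of case between -0.122 and 0.122 m and value of joint tray_arm below 0.05 rad), for 0.2 s.
At the end, for the whole second after the job is handed in: Every blue soap present lies flat in the compartment; the tray is down (arm within 0.05 rad of closed); every rose present stands upright (within 0.2 rad) and at rest in one of the pockets, within 10 mm of its centre; the catch is shut (within 6 mm of its end stop) (all of step 4 and (horizontal distance between rose_1 and pocket_near below 0.01 m or horizontal distance between rose_1 and pocket_far below 0.01 m) and z of rose_1 in the frame of case between 0.05 and 0.062 m and angle between each of rose_1, rose_2's own z axis and vertical below 0.2 rad and linear speed of each of rose_1, rose_2 below 0.02 m/s and (horizontal distance between rose_2 and pocket_near below 0.01 m or horizontal distance between rose_2 and pocket_far below 0.01 m) and z of rose_2 in the frame of case between 0.05 and 0.062 m and value of joint catch below 0.006 m); the robot touches nothing.
It fails at once if the tray drops onto the case (closing faster than 3 rad/s in the last 0.4 rad) (value of joint tray_arm below 0.4 rad and velocity of joint tray_arm below -3 rad/s).
It fails at once if a rose is squeezed by the fingers with more than 120 N (both fingers together) (contact force between the fingers and rose_1 above 120 N or contact force between the fingers and rose_2 above 120 N).
It fails at once if a rose is pressed into the tray with more than 20 N (contact force between any of rose_1, rose_2 and tray above 20 N).
It fails at once if a rose falls: it moves faster than 0.5 m/s with no finger on it ((contact force between the fingers and rose_1 below 0.05 N and linear speed of rose_1 above 0.5 m/s) or (contact force between the fingers and rose_2 below 0.05 N and linear speed of rose_2 above 0.5 m/s)).
It fails at once if the loose olive or pink soap is moved more than 4 cm (distance of any of dahlia_soap, pink_soap from where it was at the start of the episode above 0.04 m).
Of cloud_1, cloud_2, cloud_3 only 2 to 3 are there at a start; the rules pass over those that are not, and their reading is None.
Of rose_1, rose_2 only 1 to 2 are there at a start; the rules pass over those that are not, and their reading is None.
At some moment in a run one of cloud_1, cloud_2, cloud_3 may be knocked a few centimetres aside while the robot is not near it.
It also fails if it takes over 210 s, if anything falls off the work surface, if the arm or the gripper's body presses on something with over 40 N, if the wrist force passes 120 N, or if a joint passes its speed limit or range.

ROBOT

A 6-joint arm with a two-finger parallel gripper is mounted at the origin on a cart in front of the work surface, level with it; the furniture and walls round the work are solid. World frame = base frame: x ahead of the robot, y to its left, z up, the work surface at z = 0. Lengths are in m, angles in rad, forces in N, time in s.
With the tool pointing down it reaches from about 0.225 to 0.875 m from the base axis. Payload 3.4 kg.
Tool frame: the origin (TCP) lies on the mounting face of the last link; the fingertips stand 173 mm ahead of it and the grasp point (between the pads) lies 155 mm ahead of it; x points along the fingers, y is the direction in which the jaws open and shut, and the axes are right-handed (so a half turn about x gives the same grasp; the last joint's range is limited). The gripper opens to 85 mm and grips with 20 to 120 N. Pads are 22 mm wide; open, the fingers measure 114 mm over their backs; the gripper's body (76 mm by 85 mm) begins 54 mm behind the grasp point. The pads swing forward as they close: fully open they stand 13 mm farther back than shut.
Start: joints at [-1.341, 0.276, 1.505, -0, 1.361, -0.121], TCP at [0.198, -0.54, 0.405] pointing down, gripper open.
Joint ranges: [-2.89, 2.89], [-0.75, 2.08], [0.22, 2.7], [-1.18, 4.32], [0.11, 2.71], [-2.7, 2.7]. Speed limits (rad/s): [2.57, 2.57, 3.14, 3.14, 3.14, 3.14].

INTERFACE

Orientations are given as a unit quaternion [w, x, y, z].
In Python, from rig import manip gives the robot as it stands.
- The arm moves only by the tool arm_command, never from a script. Its argument "targets" is a list of rows, each an object with "dp": the shift along the tool's x, y, z in m, a list of three; "turn": the turn, a rotation vector about the tool's x, y, z in degrees, a list of three; "grip": the opening, from -1 (shut) to 1 (fully open). In form: [{"dp": [tx, ty, tz], "turn": [wx, wy, wz], "grip": grip}, ...]. A call has 1 to 8 rows; each row shifts and turns the commanded pose from where the row before left it, along the tool's axes as they then stand; what a row does not reach is not made up. A row lasts 1/10 s, in which the tool goes at most 50 mm and 8.59 degrees, less where a joint would pass 70% of its speed; a pose out of reach is approached as far as the arm can. A call with a gripper value outside its range is refused whole. The fingers move at their own pace and stop on an object; "grip_force" is the grip in N (left out, the last holds). Time passes only in rows, so rows that do not move let the fingers close. It gives the time, the measured TCP pose, the force and the opening at its end, in the units of the state.
- manip.get_state(): the state, without advancing time (a new reading comes with each control period).
- manip.get_image(name): name is "scene" or "side" or "wrist"; returns the picture (420x560x3 uint8, red, green, blue); there is no depth.
- manip.calibration(name): a dict with "fx", "fy", "cx", "cy" (pixels), "R" (3x3) and "t" (3): a world point X has camera coordinates R X + t. Camera axes: x right, y down, z forward; pixel columns grow to the right and rows downward; lengths in m; the calibration is good to about 2 mm. The wrist camera is an equidistant fisheye: a pixel r from the principal point sees the ray r / f radians off the axis. A picture is of the moment at which its call begins: read the wrist's pose just before it. calibration takes no time and is no camera call; for the wrist camera it gives the pose at the moment of the call.
- manip.sign_off(): hands the job in, once; it reports no verdict.
The state is a dict: "clock": time; "qpos": joint angles; "qd": joint speeds; "effort": joint torques, N m; "position": TCP position; "ee_rot": TCP orientation; "contact_force": force on the tool from outside, world axes, zero at the start; "moment": the same for the moment, N m; "width": finger opening in m.
Only numpy, scipy, OpenCV 4.12 (cv2) and the standard library are available. Lean on these libraries where they do the work, as an engineer would, in place of code of your own. Each camera call takes 0.05 s, during which the arm holds its last target.

## Working session

There is one attempt and no reset: what is moved stays moved. The work goes in short steps, Python scripts to look and compute and a tool call to move; the robot and the scene stay as the last step left them, time stands still between calls to the robot, and variables do not carry over. Pictures are saved under pics/ and viewed, and the job is handed in when it is done.

Besides the shell and the picture viewer there is one more tool, called after "Request:" as name(argument=value, ...), one argument or row to a line, values as JSON. arm_command: Moves the arm, as the interface text tells. Its arguments: {"type":"object","properties":{"targets":{"type":"array"},"grip_force":{"type":"number"}},"required":["targets"]}

```bash
ls; mkdir -p pics
python3 - <<'E'
from rig import manip
import cv2
print(manip.get_state())
for n in ["scene","side","wrist"]:
    im=manip.get_image(n); cv2.imwrite(f"pics/a_{n}.png",im[:,:,::-1]); print(n,manip.calibration(n))
E
```

```text
pics
{'clock': 0.0, 'qpos': array([-1.34102717e+00,  2.76572801e-01,  1.50615171e+00, -3.49212909e-05,
        1.36068750e+00, -1.21005319e-01]), 'qd': array([ 7.84294329e-05, -1.87935461e-04,  1.72561852e-03, -9.85131940e-04,
        8.13737065e-04, -1.65050907e-03]), 'effort': array([ 2.61163885e-03, -4.16766107e+01, -2.45806503e+01, -4.89240699e-05,
        1.10006778e-02, -7.42629169e-06]), 'position': array([ 0.19751916, -0.53977256,  0.40384467]), 'ee_rot': array([-0.12274353, -0.69621133, -0.1240268 ,  0.69630537]), 'contact_force': array([0.25189209, 0.12850371, 0.11229416]), 'moment': array([ 0.04086673,  0.04252718, -0.00553508]), 'width': 0.08530165860436732}
scene {'fx': 401.4894575739822, 'fy': 401.4894575739822, 'cx': 285.86737277053226, 'cy': 209.29941123649135, 'R': array([[-0.77816991, -0.62799472,  0.00861567],
       [-0.37269652,  0.4506926 , -0.81115565],
       [ 0.50551845, -0.63442795, -0.58476686]]), 't': array([0.52217098, 0.19274699, 0.77442234])}
side {'fx': 422.2948626243374, 'fy': 422.2948626243374, 'cx': 276.7867837005786, 'cy': 202.90882669281967, 'R': array([[ 0.99984429,  0.00868676,  0.01536019],
       [ 0.01745805, -0.6137737 , -0.78928896],
       [ 0.00257132,  0.78943422, -0.61382978]]), 't': array([-0.51785425,  0.17238957,  0.76557484])}
wrist {'fx': 325.19226210127806, 'fy': 325.19226210127806, 'cx': 278.99293809281977, 'cy': 214.15057986807375, 'R': array([[ 3.44420880e-01, -9.38814861e-01, -9.56001740e-04],
       [-9.06627315e-01, -3.32876323e-01,  2.59268713e-01],
       [-2.43723551e-01, -8.84308210e-02, -9.65804753e-01]]), 't': array([-0.57314028, -0.03457628,  0.37924075])}
```

View pics/a_scene.png

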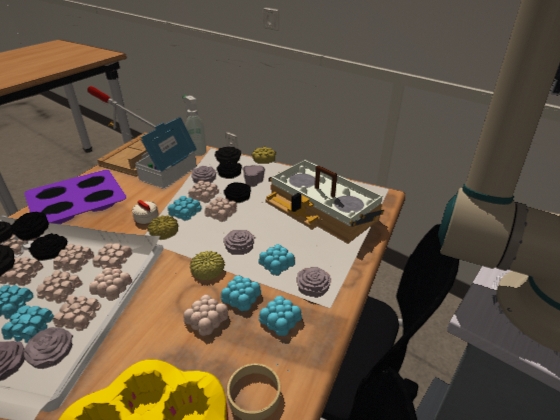

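View pics/a_side.png

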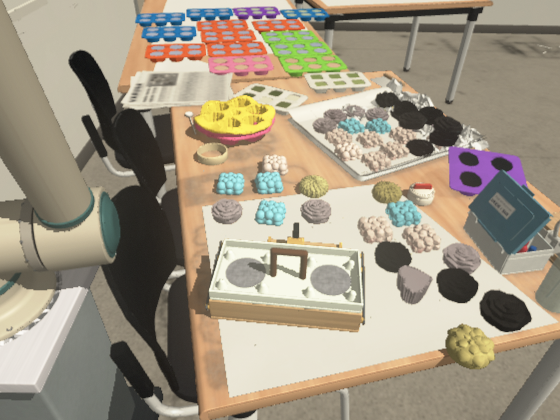

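View pics/a_wrist.png

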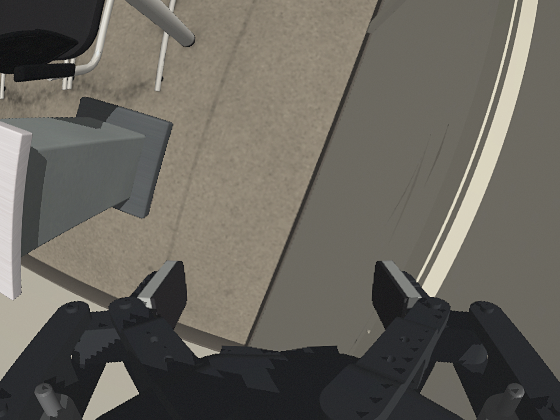

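The side view is nearly aligned with the world axes. The case centre is at about (285,285), with the catch fin at (296,232) on its world +y side. The blue soaps are at (231,183), (269,183) and (271,212), the roses at (227,210) and (316,210), pink at (275,163) and olive at (313,185). Next I'll segment these and triangulate them.

```bash
cat > h.py <<'E'
from rig import manip
import numpy as np, cv2
from scipy.spatial.transform import Rotation as Rn
def R_of(s): q=s['ee_rot']; return Rn.from_quat([q[1],q[2],q[3],q[0]]).as_matrix()
def ray(c,u,v,fish=False):
    x=(u-c['cx'])/c['fx']; y=(v-c['cy'])/c['fy']
    if fish:
        r=np.hypot(x,y); k=np.sin(r)/r if r>1e-9 else 1.; d=np.array([x*k,y*k,np.cos(r)])
    else: d=np.array([x,y,1.])
    return -c['R'].T@c['t'], c['R'].T@d
def onz(c,u,v,z,fish=False):
    o,d=ray(c,u,v,fish); return o+d*(z-o[2])/d[2]
def proj(c,X,fish=False):
    p=c['R']@np.asarray(X,float)+c['t']
    if fish:
        r=np.hypot(p[0],p[1]); th=np.arctan2(r,p[2]); k=th/r if r>1e-9 else 0
        return c['cx']+c['fx']*p[0]*k, c['cy']+c['fy']*p[1]*k
    return c['cx']+c['fx']*p[0]/p[2], c['cy']+c['fy']*p[1]/p[2]
def save(n,name,big=1):
    im=manip.get_image(n); cv2.imwrite(f"pics/{name}.png",im[:,:,::-1]); return im
E
python3 - <<'E'
from h import *
s=manip.get_state(); R=R_of(s); print(np.round(R,3), s['position'])
c=manip.calibration("side")
for n,u,v,z in [("cl",231,183,.02),("cl",269,183,.02),("cl",271,212,.02),("ro",227,210,.02),("ro",316,210,.02),("pk",275,163,.02),("ol",313,185,.02),("fin",296,232,.07),("handle",290,256,.113),("rimNL",219,241,.073),("rimFL",361,246,.073),("rimFR",362,311,.073),("rimNR",211,297,.073)]:
    print(n,np.round(onz(c,u,v,z),3))
w=manip.calibration("wrist")
T=np.array(s['position'])
Cw=-w['R'].T@w['t']; print("cam in tool",R.T@(Cw-T)); print("cam axes in tool",np.round(R.T@w['R'].T,3))
# pad inner edge pixel
for u,v in [(185,262),(375,262),(187,300),(376,300)]:
    o,d=ray(w,u,v,True); o=R.T@(o-T); d=R.T@d
    k=(np.sign(d[1])*0.0426-o[1])/d[1]; print(u,v,o+k*d)
E
```

```text
[[-0.     0.344 -0.939]
 [ 0.001 -0.939 -0.344]
 [-1.    -0.001 -0.   ]] [ 0.19756869 -0.53983406  0.40404648]
cl [0.403 0.346 0.02 ]
cl [0.496 0.348 0.02 ]
cl [0.503 0.236 0.02 ]
ro [0.404 0.241 0.02 ]
ro [0.604 0.246 0.02 ]
pk [0.509 0.439 0.02 ]
ol [0.603 0.343 0.02 ]
fin [0.553 0.115 0.07 ]
handle [0.538 0.007 0.113]
rimNL [0.408 0.083 0.073]
rimFL [0.672 0.076 0.073]
rimFR [ 0.652 -0.072  0.073]
rimNR [ 0.411 -0.049  0.073]
cam in tool [ 0.0293696  -0.0013632  -0.06537532]
cam axes in tool [[-0.    -0.259  0.966]
 [ 1.     0.001  0.001]
 [-0.001  0.966  0.259]]
185 262 [ 0.15716787 -0.0426     -0.0092294 ]
375 262 [ 0.16191303  0.0426     -0.00716653]
187 300 [ 0.15342119 -0.0426      0.00792963]
376 300 [0.15366198 0.0426     0.00816609]
```

Run:
```python
import cv2
im=cv2.imread("pics/a_side.png")[150:340,180:400]; cv2.imwrite("pics/a_side_z.png",cv2.resize(im,None,fx=3,fy=3,interpolation=cv2.INTER_CUBIC))
im=cv2.imread("pics/a_wrist.png")[230:330,100:460]; cv2.imwrite("pics/a_w_z.png",cv2.resize(im,None,fx=2.2,fy=2.2,interpolation=cv2.INTER_CUBIC))
```

```text
(no output)
```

View pics/a_side_z.png

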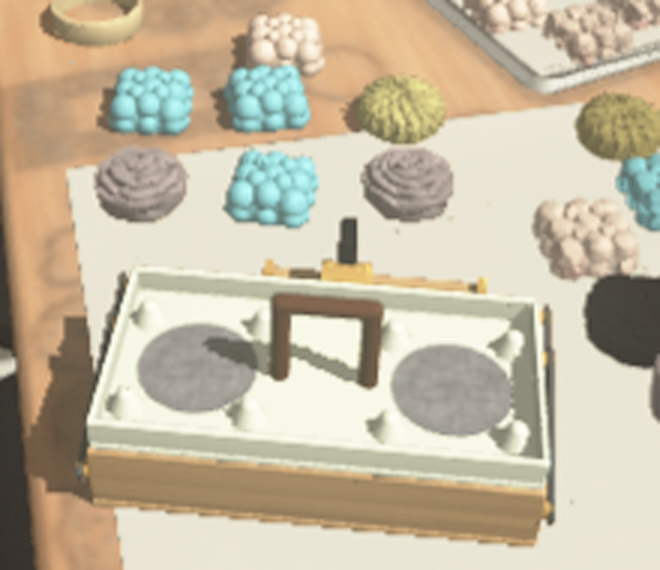

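View pics/a_w_z.png

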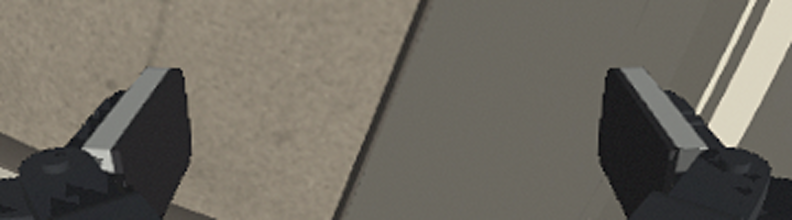

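The pads are clear: fully open, the tips sit about 160 mm ahead of the TCP. I'll turn the tool so the jaws lie along world x (tool y = +X, tool z = −Y), then move over the case for a wrist view.

Request:
arm_command(
  targets=[
    {"dp": [0,0,0],"turn": [-8.5,0,0],"grip": 1},
    {"dp": [0,0,0],"turn": [-8.5,0,0],"grip": 1},
    {"dp": [0,0,0],"turn": [-8.5,0,0],"grip": 1},
    {"dp": [0,0,0],"turn": [-8.5,0,0],"grip": 1},
    {"dp": [0,0,0],"turn": [-8.5,0,0],"grip": 1},
    {"dp": [0,0,0],"turn": [-8.5,0,0],"grip": 1},
    {"dp": [0,0,0],"turn": [-8.5,0,0],"grip": 1},
    {"dp": [0,0,0],"turn": [-8.5,0,0],"grip": 1},
  ],
)

```text
clock: 0.95
position: [0.1976, -0.5399, 0.4043]
ee_rot: [0.493, 0.507, 0.493, -0.507]
contact_force: [0.6, 0.6, -0.0]
width: 0.0856
```

Request:
arm_command(
  targets=[
    {"dp": [-0.001,0.0208,-0.0412],"turn": [-1.6,0,0],"grip": 1},
    {"dp": [-0.001,0.0208,-0.0412],"turn": [0,0,0],"grip": 1},
    {"dp": [-0.001,0.0208,-0.0412],"turn": [0,0,0],"grip": 1},
    {"dp": [-0.001,0.0208,-0.0412],"turn": [0,0,0],"grip": 1},
    {"dp": [-0.001,0.0208,-0.0412],"turn": [0,0,0],"grip": 1},
    {"dp": [-0.001,0.0208,-0.0412],"turn": [0,0,0],"grip": 1},
    {"dp": [-0.001,0.0208,-0.0412],"turn": [0,0,0],"grip": 1},
    {"dp": [-0.001,0.0208,-0.0412],"turn": [0,0,0],"grip": 1},
  ],
)

```text
clock: 1.75
position: [0.3672, -0.21, 0.4127]
ee_rot: [0.499, 0.501, 0.498, -0.501]
contact_force: [1.4, -0.6, -0.3]
width: 0.0855
```

Request:
arm_command(
  targets=[
    {"dp": [-0.001,0.0208,-0.0412],"turn": [0,0,0],"grip": 1},
    {"dp": [-0.001,0.0208,-0.0412],"turn": [0,0,0],"grip": 1},
    {"dp": [-0.001,0.0208,-0.0412],"turn": [0,0,0],"grip": 1},
    {"dp": [-0.001,0.0208,-0.0412],"turn": [0,0,0],"grip": 1},
    {"dp": [-0.001,0.0208,-0.0412],"turn": [0,0,0],"grip": 1},
    {"dp": [-0.001,0.0208,-0.0412],"turn": [0,0,0],"grip": 1},
    {"dp": [-0.001,0.0208,-0.0412],"turn": [0,0,0],"grip": 1},
    {"dp": [-0.001,0.0208,-0.0412],"turn": [0,0,0],"grip": 1},
  ],
)

```text
clock: 2.55
position: [0.5354, 0.1188, 0.4205]
ee_rot: [-0.499, -0.501, -0.499, 0.501]
contact_force: [0.6, -0.1, -0.0]
width: 0.0852
```

Run:
```python
from h import *
import pickle
w=manip.calibration("wrist"); s=manip.get_state(); im=save("wrist","b_wrist"); print(s['position'],np.round(R_of(s),4).tolist(),s['contact_force'])
pickle.dump((w,im),open("b.pkl","wb"))
cv2.imwrite("pics/b_big.png",cv2.resize(im[:,:,::-1],(800,600),interpolation=cv2.INTER_CUBIC))
```

```text
[0.53539713 0.11881887 0.42047714] [[-0.0003, 1.0, -0.0048], [-0.0004, -0.0048, -1.0], [-1.0, -0.0003, 0.0005]] [ 0.62009266 -0.14326619 -0.01415645]
```

View pics/b_big.png

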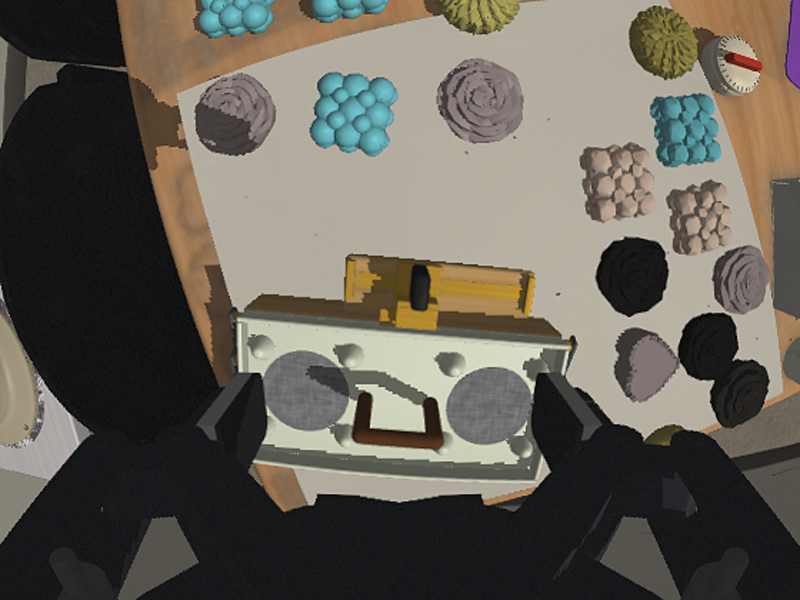

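The wrist view (shown at ×1.43) has the felt pockets at (307,391) and (489,405). The catch fin is at (420,287), the near blue soap at (353,113), and the roses at (235,113) and (481,100).

```bash
python3 - <<'E'
from h import *
import pickle
from scipy.optimize import least_squares
w,im=pickle.load(open("b.pkl","rb"))
k=1/ (800/560)
def P(u,v,z): return onz(w,(u+.5)*k-.5,(v+.5)*k-.5,z,True)
# felt: edge by mask
hsv=cv2.cvtColor(im,cv2.COLOR_RGB2HSV)
for name,(u,v) in dict(near=(300,400),far=(489,405)).items():
    c=tuple(int(round(q*k)) for q in (u,v))
    g=im.astype(int).mean(2); m=((g<165)).astype(np.uint8)
    m2=np.zeros((422,562),np.uint8); i2=im.copy()
    print(name, im[c[1],c[0]], "centre ray", np.round(P(u,v,.0555),4))
pn=P(307,391,.0555);pf=P(489,405,.0555); d=pf-pn; print(pn,pf,"dist",np.linalg.norm(d),"yaw",np.degrees(np.arctan2(d[1],d[0])),"mid",(pn+pf)/2)
for n,u,v,z in [("finTop",420,270,.088),("rimLT",238,315,.0735),("rimRT",574,345,.0735),("handleL",364,436,.113),("handleR",433,439,.113),("catchL",347,258,.05),("catchR",533,272,.05),("rose",235,113,.018),("rose2",481,100,.018),("cl",353,113,.018)]:
    print(n,np.round(P(u,v,z),4))
E
python3 - <<'E'
import cv2
im=cv2.imread("pics/b_wrist.png")[170:345,150:420]; cv2.imwrite("pics/b_case.png",cv2.resize(im,None,fx=2.96,fy=2.96,interpolation=cv2.INTER_CUBIC))
E
```

```text
near [102 100 103] centre ray [0.4537 0.0162 0.0555]
far [108 105 107] centre ray [0.6081 0.0112 0.0555]
[0.46027608 0.02449477 0.0555    ] [0.60807922 0.0112325  0.0555    ] dist 0.1483969619396996 yaw -5.1273777500003535 mid [0.53417765 0.01786364 0.0555    ]
finTop [0.5489 0.1287 0.088 ]
rimLT [0.4154 0.0936 0.0735]
rimRT [0.6683 0.0688 0.0735]
handleL [0.5104 0.0178 0.113 ]
handleR [0.5581 0.0151 0.113 ]
catchL [0.4962 0.131  0.05  ]
catchR [0.6378 0.1205 0.05  ]
rose [0.4004 0.2502 0.018 ]
rose2 [0.6009 0.2552 0.018 ]
cl [0.499  0.2436 0.018 ]
```

View pics/b_case.png

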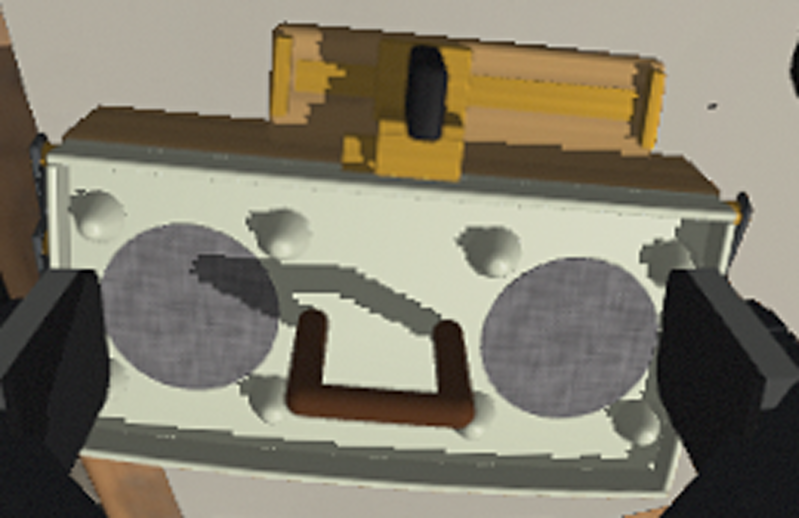

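Run:
```python
import cv2
im=cv2.imread("pics/a_scene.png")[150:345,160:400]; cv2.imwrite("pics/a_scene_z.png",cv2.resize(im,None,fx=3,fy=3,interpolation=cv2.INTER_CUBIC))
from h import *
import pickle
c=manip.calibration("side")
for n,u,v in [("near",245.7,272.3),("far",330.7,280)]: print(n,onz(c,u,v,.0555))
w,im=pickle.load(open("b.pkl","rb"))
print(onz(w,214.5,273.4,.0555,True),onz(w,342.2,284.2,.0555,True), "fin", onz(w,150+427/2.96,170+95/2.96,.076,True), onz(w,150+427/2.96,170+135/2.96,.088,True))
```

```text
near [0.46167729 0.02185391 0.0555    ]
far [0.61134714 0.00716622 0.0555    ]
[0.45999464 0.02468088 0.0555    ] [0.60822195 0.0101023  0.0555    ] fin [0.54993611 0.11304406 0.076     ] [0.54948552 0.10239468 0.088     ]
```

View pics/a_scene_z.png

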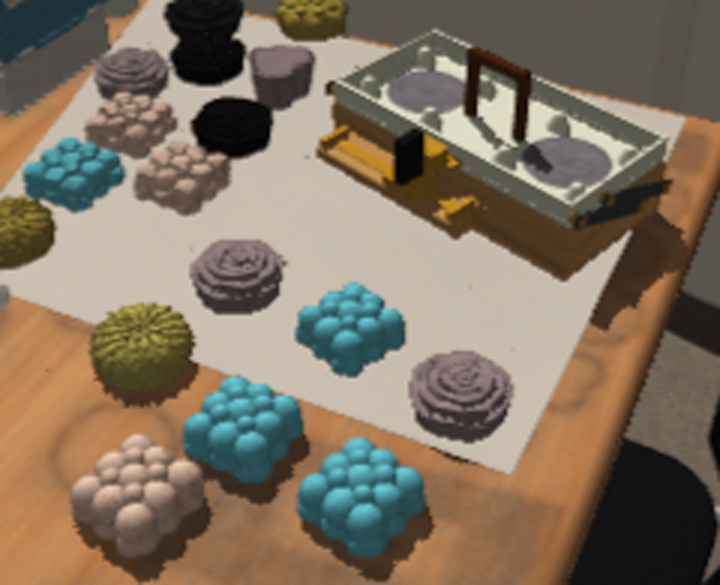

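The case centre comes out at about (0.535, 0.016) with its y axis at yaw −5.5°, and the catch fin at (0.550, 0.113). I'll turn the tool 5.2° to align with the case, then go down onto the fin.

Request:
arm_command(
  targets=[
    {"dp": [0,0,0],"turn": [5.2,0,0],"grip": 0.3},
    {"dp": [0,0.0151,0.0044],"turn": [0,0,0],"grip": 0.0},
    {"dp": [0.045,0,0],"turn": [0,0,0],"grip": -0.2},
    {"dp": [0.045,0,0],"turn": [0,0,0],"grip": -0.2},
    {"dp": [0.045,0,0],"turn": [0,0,0],"grip": -0.2},
    {"dp": [0.035,0,0],"turn": [0,0,0],"grip": -0.2},
    {"dp": [0.02,0,0],"turn": [0,0,0],"grip": -0.2},
    {"dp": [0,0,0],"turn": [0,0,0],"grip": -0.2},
  ],
  grip_force=30,
)

```text
clock: 3.4
position: [0.5491, 0.1097, 0.2274]
ee_rot: [-0.474, -0.522, -0.477, 0.525]
contact_force: [0.9, -0.1, 0.3]
width: 0.034
```

Run:
```python
from h import *
s=manip.get_state(); im=save("wrist","c_wrist"); print(s['position'],np.round(R_of(s),4).tolist(),s['contact_force'],s['width'])
save("side","c_side")
```

```text
[0.54911806 0.10965368 0.22744572] [[-0.0062, 0.9954, -0.0957], [-0.0009, -0.0957, -0.9954], [-1.0, -0.0061, 0.0015]] [ 0.92142244 -0.14609905  0.25591356] 0.034046677207777515
```

View pics/c_wrist.png

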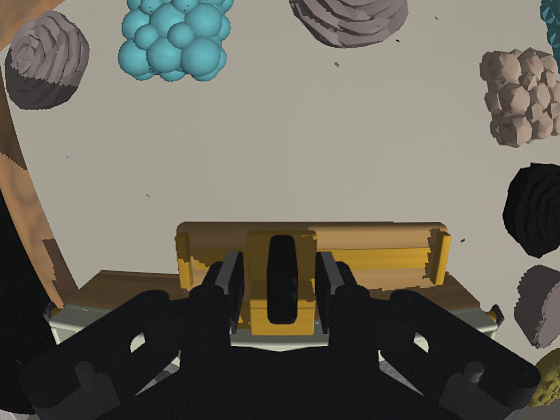

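View pics/c_side.png

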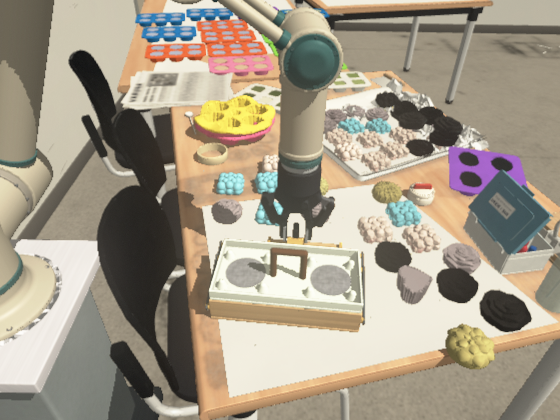

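The fin is centred between the fingers. I'll close on it and slide it toward case +y.

Request:
arm_command(
  targets=[
    {"dp": [0,0,0],"turn": [0,0,0],"grip": -1},
    {"dp": [0,0,0],"turn": [0,0,0],"grip": -1},
    {"dp": [0,0,0],"turn": [0,0,0],"grip": -1},
    {"dp": [0,0.012,0],"turn": [0,0,0],"grip": -1},
    {"dp": [0,0.012,0],"turn": [0,0,0],"grip": -1},
    {"dp": [0,0.012,0],"turn": [0,0,0],"grip": -1},
    {"dp": [0,0.01,0],"turn": [0,0,0],"grip": -1},
    {"dp": [0,0.004,0],"turn": [0,0,0],"grip": -1},
  ],
)

```text
clock: 4.3
position: [0.5962, 0.1062, 0.2311]
ee_rot: [-0.471, -0.52, -0.479, 0.528]
contact_force: [-20.1, -0.9, 21.3]
width: 0.0265
```

Run:
```python
from h import *
s=manip.get_state(); im=save("wrist","d_wrist"); print(s['position'],s['contact_force'],s['width'])
```

```text
[0.59616393 0.10620947 0.23107721] [-20.05522697  -0.91669139  21.34616962] 0.026496808086291596
```

View pics/d_wrist.png

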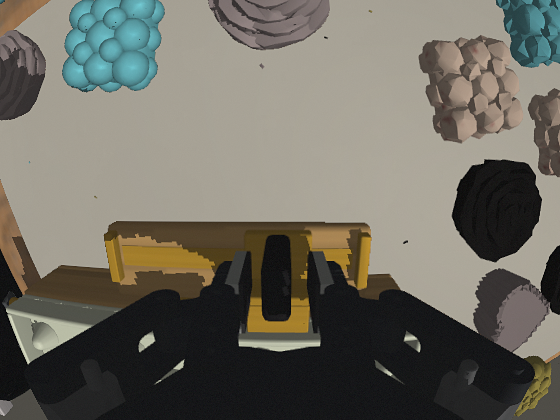

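The catch has moved only about 30 mm. The fingertips touch the brass carrier (21 N up, width 26 mm). I'll lift 8 mm, grip the fin and continue.

Request:
arm_command(
  targets=[
    {"dp": [-0.008,0,0],"turn": [0,0,0],"grip": -1},
    {"dp": [0,0,0],"turn": [0,0,0],"grip": -1},
    {"dp": [0,0,0],"turn": [0,0,0],"grip": -1},
  ],
)

```text
clock: 4.65
position: [0.5958, 0.1059, 0.2348]
ee_rot: [-0.472, -0.519, -0.479, 0.528]
contact_force: [-9.4, -3.8, -7.1]
width: 0.0263
```

Request:
arm_command(
  targets=[
    {"dp": [0,0.006,0],"turn": [0,0,0],"grip": -1},
    {"dp": [0,0.006,0],"turn": [0,0,0],"grip": -1},
    {"dp": [0,0,0],"turn": [0,0,0],"grip": -1},
  ],
)

```text
clock: 4.95
position: [0.6008, 0.1055, 0.2341]
ee_rot: [-0.466, -0.513, -0.485, 0.534]
contact_force: [-28.4, -0.9, 8.0]
width: 0.0259
```

Run:
```python
from h import *
s=manip.get_state(); im=save("wrist","e_wrist"); print(s['position'],np.round(R_of(s),3).tolist(),s['contact_force'],s['width'])
```

```text
[0.60078094 0.10545335 0.2340751 ] [[-0.04, 0.995, -0.097], [0.0, -0.097, -0.995], [-0.999, -0.04, 0.004]] [-28.39521262  -0.89674701   7.96351803] 0.025917210881885627
```

View pics/e_wrist.png

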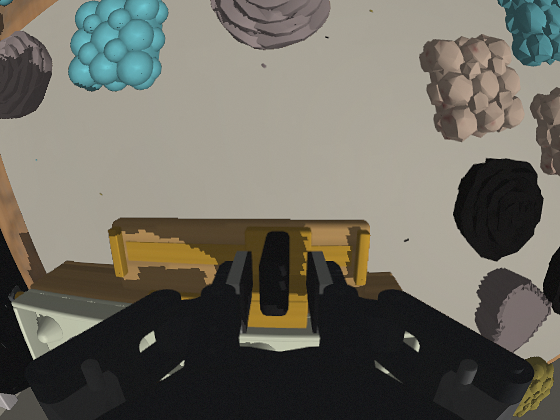

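The right fingertip seems to be low, against the carrier and end stop. I'll open, raise 12 mm and regrip the fin higher.

Request:
arm_command(
  targets=[
    {"dp": [0,-0.004,0],"turn": [0,0,0],"grip": -0.1},
    {"dp": [0,-0.004,0],"turn": [0,0,0],"grip": -0.1},
    {"dp": [-0.008,0,0],"turn": [0,0,0],"grip": -0.1},
    {"dp": [0,0,0],"turn": [0,0,0],"grip": -0.1},
  ],
)

```text
clock: 5.4
position: [0.6052, 0.1063, 0.2476]
ee_rot: [0.476, 0.525, 0.475, -0.522]
contact_force: [-1.5, 0.8, -1.5]
width: 0.0386
```

Run:
```python
from h import *
s=manip.get_state(); im=save("wrist","f_wrist"); print(s['position'],np.round(R_of(s),3).tolist(),s['contact_force'],s['width'])
```

```text
[0.60523556 0.10628686 0.24756671] [[0.004, 0.995, -0.096], [0.001, -0.096, -0.995], [-1.0, 0.004, -0.002]] [-1.4520104   0.76876889 -1.53047107] 0.03862692210289924
```

View pics/f_wrist.png

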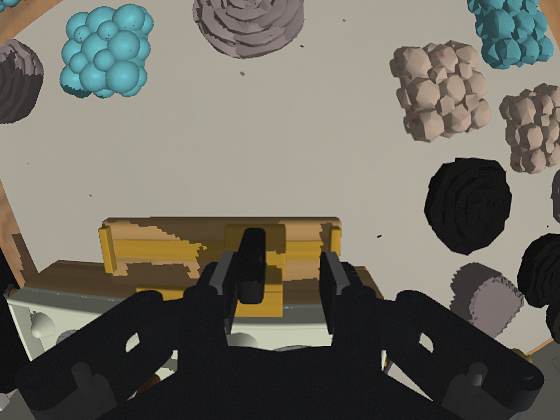

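Request:
arm_command(
  targets=[
    {"dp": [0.003,0,0],"turn": [0,0,0],"grip": -1},
    {"dp": [0,0,0],"turn": [0,0,0],"grip": -1},
    {"dp": [0,0,0],"turn": [0,0,0],"grip": -1},
    {"dp": [0,0,0],"turn": [0,0,0],"grip": -1},
  ],
)

```text
clock: 5.85
position: [0.5969, 0.1069, 0.2435]
ee_rot: [-0.47, -0.518, -0.481, 0.528]
contact_force: [-20.8, 3.1, 15.4]
width: 0.0111
```

Run:
```python
from h import *
s=manip.get_state(); R=R_of(s); print(s['position']+R[:,0]*0.165,np.round(R,3).tolist(),s['contact_force'],s['width'])
w=manip.calibration("wrist"); im=save("wrist","g_wrist")
```

```text
[0.593517   0.10719818 0.07854344] [[-0.021, 0.995, -0.096], [0.002, -0.096, -0.995], [-1.0, -0.021, 0.0]] [-20.83117401   3.05039536  15.43130415] 0.01105423436081906
```

View pics/g_wrist.png

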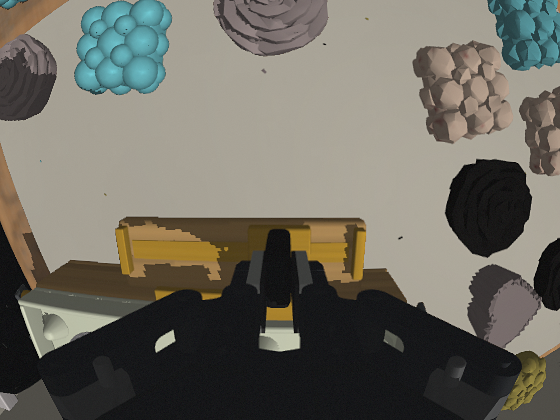

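Request:
arm_command(
  targets=[
    {"dp": [-0.005,-0.01,0],"turn": [0,0,0],"grip": -1},
    {"dp": [0,0,0],"turn": [0,0,0],"grip": -1},
    {"dp": [0,0,0],"turn": [0,0,0],"grip": -1},
  ],
)

```text
clock: 6.2
position: [0.5913, 0.1073, 0.244]
ee_rot: [-0.473, -0.521, -0.478, 0.526]
contact_force: [-2.2, 3.4, -27.0]
width: 0.0111
```

Run:
```python
from h import *
s=manip.get_state(); R=R_of(s); print(s['position']+R[:,0]*0.165,s['position'],np.round(R,3).tolist(),s['contact_force'],s['width'])
```

```text
[0.58964469 0.10743709 0.07897699] [0.59130587 0.10728254 0.24396856] [[-0.01, 0.995, -0.096], [0.001, -0.096, -0.995], [-1.0, -0.01, 0.0]] [ -2.15971535   3.40996667 -27.04211668] 0.01110874730801061
```

Request:
arm_command(
  targets=[
    {"dp": [0,0.005,0],"turn": [0,0,0],"grip": -1},
    {"dp": [0,0.005,0],"turn": [0,0,0],"grip": -1},
    {"dp": [0,0,0],"turn": [0,0,0],"grip": -1},
  ],
)

```text
clock: 6.5
position: [0.5975, 0.1068, 0.2439]
ee_rot: [-0.469, -0.518, -0.481, 0.529]
contact_force: [-13.8, 3.1, -15.8]
width: 0.011
```

Run:
```python
from h import *
s=manip.get_state(); R=R_of(s); print(s['position']+R[:,0]*0.165,s['position'],np.round(R,3).tolist(),s['contact_force'],s['width'])
```

```text
[0.59344774 0.10711432 0.0789137 ] [0.59745992 0.10680106 0.24386461] [[-0.024, 0.995, -0.097], [0.002, -0.097, -0.995], [-1.0, -0.024, 0.0]] [-13.75793539   3.08711743 -15.81053857] 0.010997057096406946
```

Request:
arm_command(
  targets=[
    {"dp": [0,-0.004,0],"turn": [0,0,0],"grip": -0.3},
    {"dp": [0,0,0],"turn": [0,0,0],"grip": -0.3},
    {"dp": [-0.03,0,0],"turn": [0,0,0],"grip": 0},
    {"dp": [-0.045,0,0],"turn": [0,0,0],"grip": 1},
    {"dp": [-0.045,0,0],"turn": [0,0,0],"grip": 1},
    {"dp": [-0.045,0,0],"turn": [0,0,0],"grip": 1},
    {"dp": [0,-0.02,0],"turn": [0,0,0],"grip": 1},
    {"dp": [0,0,0],"turn": [0,0,0],"grip": 1},
  ],
)

```text
clock: 7.3
position: [0.5793, 0.1081, 0.4183]
ee_rot: [0.477, 0.526, 0.473, -0.521]
contact_force: [0.5, -1.0, -0.5]
width: 0.0853
```

Run:
```python
from h import *
w=manip.calibration("wrist");s=manip.get_state(); R=R_of(s); im=save("wrist","i_wrist");print(s['position'],np.round(R,3).tolist(),s['contact_force'])
import pickle; pickle.dump((w,im),open("i.pkl","wb"))
im=cv2.resize(im[:,:,::-1],(800,600),interpolation=cv2.INTER_CUBIC); cv2.imwrite("pics/i_big.png",im)
```

```text
[0.57931736 0.10813126 0.41828392] [[0.009, 0.995, -0.096], [0.0, -0.096, -0.995], [-1.0, 0.009, -0.001]] [ 0.5382334  -0.99655549 -0.52077306]
```

View pics/i_big.png

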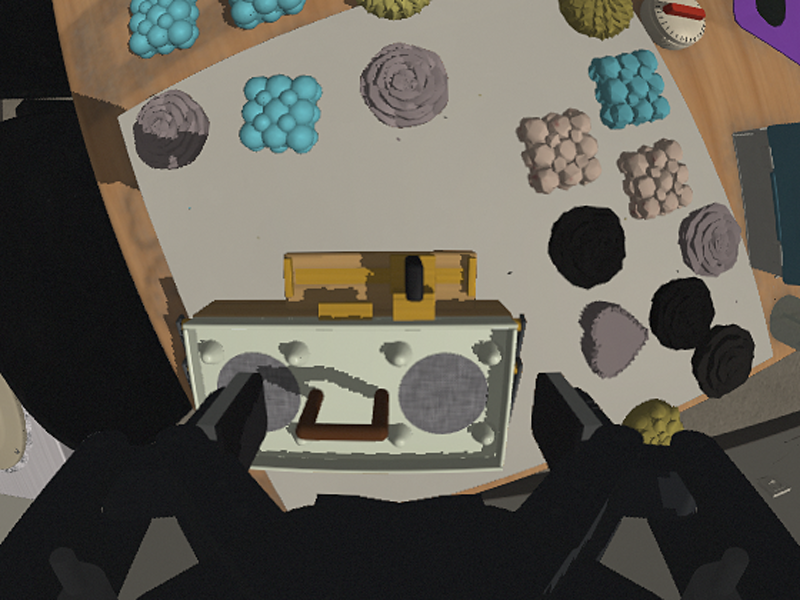

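Run:
```python
from h import *
import pickle
w,im=pickle.load(open("i.pkl","rb")); wb,imb=pickle.load(open("b.pkl","rb"))
k=.7
def P(w,u,v,z): return onz(w,(u+.5)*k-.5,(v+.5)*k-.5,z,True)
print("fin i",P(w,414,285,.08),"fin b",P(wb,420,293,.08))
# tongue: find edges precisely
def z(im,u0,v0,name):
    c=im[int(v0*k)-30:int(v0*k)+30,int(u0*k)-60:int(u0*k)+60,::-1]; cv2.imwrite(name,cv2.resize(c,None,fx=6,fy=6,interpolation=cv2.INTER_CUBIC))
z(im,400,290,"pics/i_z.png"); z(imb,420,300,"pics/b_z.png")
pn,pf=P(w,258,391,.0555),P(w,443,393,.0555); print(pn,pf,(pn+pf)/2)
```

```text
fin i [0.59194409 0.10584053 0.08      ] fin b [0.54937136 0.11107987 0.08      ]
[0.45878201 0.02536307 0.0555    ] [0.60799428 0.01090119 0.0555    ] [0.53338814 0.01813213 0.0555    ]
```

View pics/i_z.png

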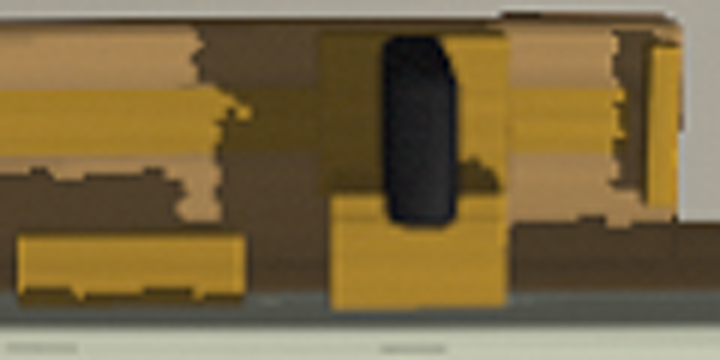

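View pics/b_z.png

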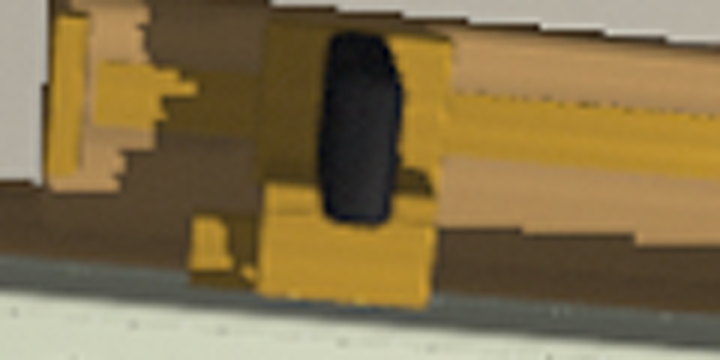

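By my estimates the catch is 43 to 46 mm open, which may be short of the stop. I'll push the fin further with closed fingers, staying clear of the carrier.

Request:
arm_command(
  targets=[
    {"dp": [0,-0.022,0],"turn": [0,0,0],"grip": -1},
    {"dp": [0.04,0,0],"turn": [0,0,0],"grip": -1},
    {"dp": [0.045,0,0],"turn": [0,0,0],"grip": -1},
    {"dp": [0.045,0,0],"turn": [0,0,0],"grip": -1},
    {"dp": [0.025,0,0],"turn": [0,0,0],"grip": -1},
    {"dp": [0.014,0,0],"turn": [0,0,0],"grip": -1},
    {"dp": [0,0.008,0],"turn": [0,0,0],"grip": -1},
    {"dp": [0,0,0],"turn": [0,0,0],"grip": -1},
  ],
)

```text
clock: 8.15
position: [0.5678, 0.1092, 0.2446]
ee_rot: [0.476, 0.524, 0.475, -0.523]
contact_force: [0.7, -0.4, 0.5]
width: -0.0002
```

Request:
arm_command(
  targets=[
    {"dp": [0,0.005,0],"turn": [0,0,0],"grip": -1},
    {"dp": [0,0.005,0],"turn": [0,0,0],"grip": -1},
    {"dp": [0,0.0,0],"turn": [0,0,0],"grip": -1},
  ],
)

```text
clock: 8.45
position: [0.5743, 0.1087, 0.2456]
ee_rot: [-0.474, -0.522, -0.477, 0.525]
contact_force: [-6.5, 0.8, 4.4]
width: -0.0002
```

Request:
arm_command(
  targets=[
    {"dp": [-0.002,0.004,0],"turn": [0,0,0],"grip": -1},
    {"dp": [0,0.004,0],"turn": [0,0,0],"grip": -1},
    {"dp": [0,0.004,0],"turn": [0,0,0],"grip": -1},
    {"dp": [0,0.0,0],"turn": [0,0,0],"grip": -1},
  ],
)

```text
clock: 8.85
position: [0.579, 0.1084, 0.2458]
ee_rot: [-0.468, -0.517, -0.482, 0.53]
contact_force: [-23.2, 2.8, 11.8]
width: 0.0001
```

Run:
```python
from h import *
w=manip.calibration("wrist");s=manip.get_state(); R=R_of(s); print(s['position'],s['position']+R[:,0]*.165,np.round(R,3).tolist(),s['contact_force'])
im=save("wrist","j_wrist")
```

```text
[0.57900914 0.10835204 0.2457676 ] [0.57448854 0.10859193 0.08082971] [[-0.027, 0.995, -0.096], [0.001, -0.096, -0.995], [-1.0, -0.027, 0.001]] [-23.23735242   2.78816997  11.84934047]
```

View pics/j_wrist.png

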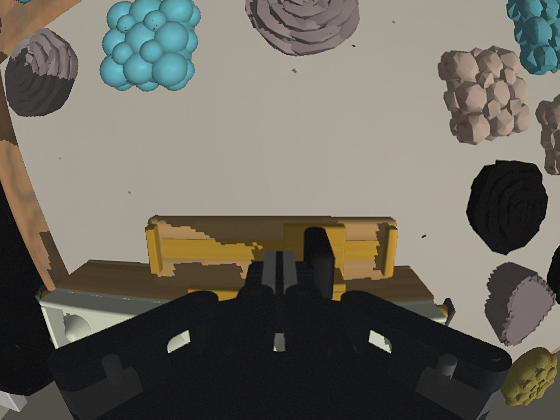

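The catch stops solidly at this point (23 N), so I take it as open at its stop. Now the tray: I'll back off, rise, turn 90° so the jaws lie across case x, and move over the handle.

Request:
arm_command(
  targets=[
    {"dp": [0,-0.015,0],"turn": [0,0,0],"grip": -1},
    {"dp": [-0.045,0,0],"turn": [-7,0,0],"grip": -0.5},
    {"dp": [-0.045,0,0],"turn": [-8.5,0,0],"grip": 0},
    {"dp": [-0.025,0,0],"turn": [-8.5,0,0],"grip": 0.2},
    {"dp": [0,0,0],"turn": [-8.5,0,0],"grip": 0.2},
    {"dp": [0,0,0],"turn": [-8.5,0,0],"grip": 0.2},
    {"dp": [0,0,0],"turn": [-8.5,0,0],"grip": 0.2},
    {"dp": [0,0,0],"turn": [-8.5,0,0],"grip": 0.2},
  ],
)

```text
clock: 9.7
position: [0.5729, 0.1088, 0.3632]
ee_rot: [0.671, 0.226, 0.669, -0.225]
contact_force: [-0.0, 0.0, 0.5]
width: 0.0514
```

Request:
arm_command(
  targets=[
    {"dp": [0,0,0],"turn": [-8,0,0],"grip": 0.2},
    {"dp": [0,0,0],"turn": [-8,0,0],"grip": 0.2},
    {"dp": [0,0,0],"turn": [-8,0,0],"grip": 0.2},
    {"dp": [0,0,0],"turn": [-8,0,0],"grip": 0.2},
    {"dp": [0,0,0],"turn": [0,0,0],"grip": 0.2},
  ],
)

```text
clock: 10.2
position: [0.5729, 0.1087, 0.3629]
ee_rot: [0.707, 0.034, 0.705, -0.034]
contact_force: [0.0, 0.2, 0.1]
width: 0.0515
```

```bash
cat >> h.py <<'E'
CC=np.array([0.5345,0.0165]); YAW=np.radians(-5.5)
cy=np.array([np.cos(YAW),np.sin(YAW)]); cx=np.array([cy[1],-cy[0]])
def tocase(p): d=np.asarray(p)[:2]-CC; return np.array([d@cx,d@cy])
def fromcase(x,y): return CC+x*cx+y*cy
def st(tx=None,L=.165):
    s=manip.get_state(); R=R_of(s); print("pos",np.round(s['position'],4),"tip",np.round(s['position']+R[:,0]*L,4),"F",np.round(s['contact_force'],1),"w",round(s['width'],4),"t",s['clock'])
    print("tilt x",np.round(R[:,0],3),"yaw_y",round(np.degrees(np.arctan2(R[1,1],R[0,1])),2),"case pos",np.round(tocase(s['position']),4))
    if tx is not None: print("dp",np.round(R.T@(np.array(tx)-s['position']),4))
    return s,R
E
python3 -c "
from h import *
st([0.5345,0.0165,0.268])"
```

```text
pos [0.5729 0.1087 0.3629] tip [0.5733 0.1087 0.1979] F [0.  0.2 0.1] w 0.0515 t 10.2
tilt x [ 0.003  0.    -1.   ] yaw_y 84.48 case pos [-0.0955  0.0294]
dp [ 0.0948 -0.0955 -0.0296]
```

Request:
arm_command(
  targets=[
    {"dp": [0,-0.048,-0.015],"turn": [0,0,0],"grip": 0.1},
    {"dp": [0.0,-0.0475,-0.0146],"turn": [0,0,0],"grip": 0.0},
    {"dp": [0.04,0,0],"turn": [0,0,0],"grip": 0.0},
    {"dp": [0.035,0,0],"turn": [0,0,0],"grip": 0.0},
    {"dp": [0,0,0],"turn": [0,0,0],"grip": 0.0},
  ],
)

```text
clock: 10.7
position: [0.5321, 0.0164, 0.2835]
ee_rot: [0.703, 0.035, 0.709, -0.035]
contact_force: [-0.2, -0.2, 0.0]
width: 0.0425
```

```bash
python3 -c "
from h import *
save('wrist','k_w'); st([0.5345,0.0165,0.268])"
```

```text
pos [0.5334 0.0167 0.2858] tip [0.5328 0.0167 0.1208] F [-0.5 -0.   0. ] w 0.0428 t 10.75
tilt x [-0.004  0.    -1.   ] yaw_y 84.35 case pos [-0.0001 -0.0011]
dp [ 0.0178 -0.      0.0011]
```

View pics/k_w.png

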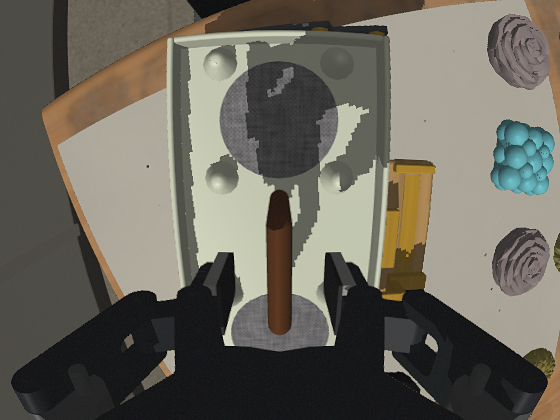

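The handle bar is centred between the fingers at (280,265). I'll descend and close on it.

Request:
arm_command(
  targets=[
    {"dp": [0.0175,0,0.001],"turn": [0,0,0],"grip": 0.0},
    {"dp": [0,0,0],"turn": [0,0,0],"grip": -1},
    {"dp": [0,0,0],"turn": [0,0,0],"grip": -1},
    {"dp": [0,0,0],"turn": [0,0,0],"grip": -1},
    {"dp": [0,0,0],"turn": [0,0,0],"grip": -1},
  ],
  grip_force=80,
)

```text
clock: 11.25
position: [0.5356, 0.0164, 0.271]
ee_rot: [0.707, 0.033, 0.705, -0.034]
contact_force: [-1.5, -2.6, 6.3]
width: 0.0092
```

Run:
```python
from h import *
st()
a=np.linspace(0,2.11,19); t=np.radians(20)
p=np.c_[90*(np.cos(t)-np.cos(t+a)),90*(np.sin(t+a)-np.sin(t))]
d=np.diff(p,axis=0)/1000
for r in d: print("[%.4f, %.4f, 0]"%(-r[1],-r[0]))
```

```text
pos [0.5356 0.0164 0.271 ] tip [0.5362 0.0161 0.106 ] F [-1.5 -2.6  6.3] w 0.0092 t 11.25
tilt x [ 0.003 -0.002 -1.   ] yaw_y 84.53 case pos [0.     0.0011]
[-0.0097, -0.0042, 0]
[-0.0091, -0.0053, 0]
[-0.0084, -0.0063, 0]
[-0.0076, -0.0073, 0]
[-0.0067, -0.0081, 0]
[-0.0058, -0.0088, 0]
[-0.0047, -0.0094, 0]
[-0.0035, -0.0099, 0]
[-0.0024, -0.0103, 0]
[-0.0011, -0.0105, 0]
[0.0001, -0.0105, 0]
[0.0013, -0.0105, 0]
[0.0025, -0.0102, 0]
[0.0037, -0.0099, 0]
[0.0049, -0.0094, 0]
[0.0059, -0.0087, 0]
[0.0069, -0.0080, 0]
[0.0078, -0.0071, 0]
```

Request:
arm_command(
  targets=[
    {"dp": [-0.0097,-0.0042,0],"turn": [0,0,0],"grip": -1},
    {"dp": [-0.0091,-0.0053,0],"turn": [0,0,0],"grip": -1},
    {"dp": [-0.0084,-0.0063,0],"turn": [0,0,0],"grip": -1},
  ],
)

```text
clock: 11.55
position: [0.5342, 0.001, 0.2975]
ee_rot: [0.707, 0.034, 0.705, -0.034]
contact_force: [5.3, -0.2, -3.2]
width: 0.0091
```

```bash
python3 -c "
from h import *
save('side','l_s'); st()"
```

```text
pos [5.341e-01 1.000e-04 2.987e-01] tip [5.346e-01 1.000e-04 1.337e-01] F [ 2.8  0.6 -0.9] w 0.0094 t 11.6
tilt x [ 0.003 -0.    -1.   ] yaw_y 84.47 case pos [0.0163 0.0011]
```

View pics/l_s.png

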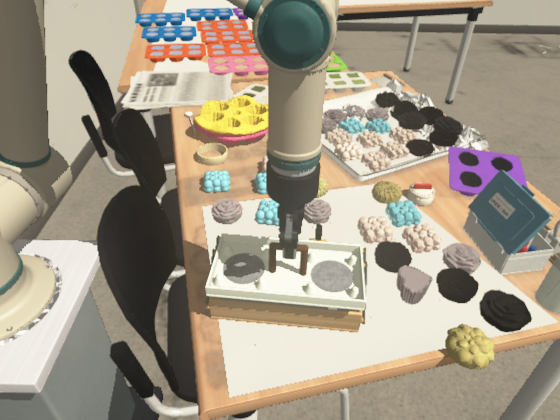

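The tray is lifting freely. One blue soap has also been knocked, from (231,183) to (216,182). I'll carry on along the arc.

Request:
arm_command(
  targets=[
    {"dp": [-0.0076,-0.0073,0],"turn": [0,0,0],"grip": -1},
    {"dp": [-0.0067,-0.0081,0],"turn": [0,0,0],"grip": -1},
    {"dp": [-0.0058,-0.0088,0],"turn": [0,0,0],"grip": -1},
    {"dp": [-0.0047,-0.0094,0],"turn": [0,0,0],"grip": -1},
    {"dp": [-0.0035,-0.0099,0],"turn": [0,0,0],"grip": -1},
    {"dp": [-0.0024,-0.0103,0],"turn": [0,0,0],"grip": -1},
    {"dp": [-0.0011,-0.0105,0],"turn": [0,0,0],"grip": -1},
  ],
)

```text
clock: 12.3
position: [0.5278, -0.0636, 0.3301]
ee_rot: [0.708, 0.034, 0.705, -0.034]
contact_force: [3.5, 1.0, 6.6]
width: 0.0093
```

Request:
arm_command(
  targets=[
    {"dp": [0.0001,-0.0105,0],"turn": [0,0,0],"grip": -1},
    {"dp": [0.0013,-0.0105,0],"turn": [0,0,0],"grip": -1},
    {"dp": [0.0025,-0.0102,0],"turn": [0,0,0],"grip": -1},
    {"dp": [0.0037,-0.0099,0],"turn": [0,0,0],"grip": -1},
    {"dp": [0.0049,-0.0094,0],"turn": [0,0,0],"grip": -1},
    {"dp": [0.0059,-0.0087,0],"turn": [0,0,0],"grip": -1},
    {"dp": [0.0069,-0.008,0],"turn": [0,0,0],"grip": -1},
    {"dp": [0.0078,-0.0071,0],"turn": [0,0,0],"grip": -1},
  ],
)

```text
clock: 13.1
position: [0.5211, -0.1376, 0.297]
ee_rot: [0.708, 0.035, 0.705, -0.034]
contact_force: [-4.3, 17.6, 65.7]
width: 0.0093
```

```bash
python3 -c "
from h import *
save('side','m_s'); st()"
```

```text
pos [ 0.5209 -0.1374  0.2979] tip [ 0.5216 -0.1369  0.1329] F [ 2.1  4.5 13.4] w 0.009 t 13.15
tilt x [ 0.004  0.003 -1.   ] yaw_y 84.36 case pos [0.1545 0.0012]
```

View pics/m_s.png

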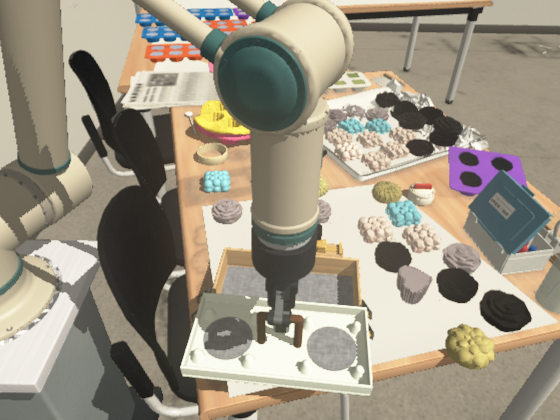

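The tray is fully open, displaced 154 mm. I'll release, rise, and go look at the blue soaps.

Request:
arm_command(
  targets=[
    {"dp": [0,0,0],"turn": [0,0,0],"grip": 0},
    {"dp": [0,0,0],"turn": [0,0,0],"grip": 0.2},
    {"dp": [-0.03,0,0],"turn": [0,0,0],"grip": 0.2},
    {"dp": [-0.045,0,0],"turn": [0,0,0],"grip": 1},
    {"dp": [-0.03,0.03,0],"turn": [0,0,0],"grip": 1},
    {"dp": [-0.015,0.045,-0.01],"turn": [0,0,0],"grip": 1},
    {"dp": [0,0.045,-0.012],"turn": [0,0,0],"grip": 1},
    {"dp": [0,0.045,-0.012],"turn": [0,0,0],"grip": 1},
  ],
)

```text
clock: 13.95
position: [0.5009, 0.0317, 0.4144]
ee_rot: [0.705, 0.034, 0.707, -0.034]
contact_force: [0.4, 0.1, -0.2]
width: 0.0851
```

Request:
arm_command(
  targets=[
    {"dp": [0,0.045,-0.012],"turn": [0,0,0],"grip": 1},
    {"dp": [0,0.045,-0.012],"turn": [0,0,0],"grip": 1},
    {"dp": [0,0.045,-0.012],"turn": [0,0,0],"grip": 1},
    {"dp": [0,0.045,-0.012],"turn": [0,0,0],"grip": 1},
    {"dp": [0,0.045,-0.012],"turn": [0,0,0],"grip": 1},
    {"dp": [0,0,0],"turn": [0,0,0],"grip": 1},
  ],
)

```text
clock: 14.55
position: [0.462, 0.2644, 0.4135]
ee_rot: [0.705, 0.032, 0.708, -0.031]
contact_force: [0.1, 0.0, 1.2]
width: 0.0851
```

Run:
```python
from h import *
import pickle
w=manip.calibration("wrist"); st(); im=save("wrist","n_w"); pickle.dump((w,im),open("n.pkl","wb"))
cv2.imwrite("pics/n_big.png",cv2.resize(im[:,:,::-1],(800,600),interpolation=cv2.INTER_CUBIC))
```

```text
pos [0.462  0.2644 0.4135] tip [0.4611 0.2646 0.2485] F [0.1 0.  1.2] w 0.0851 t 14.55
tilt x [-0.005  0.001 -1.   ] yaw_y 84.87 case pos [-0.2398 -0.096 ]
```

View pics/n_big.png

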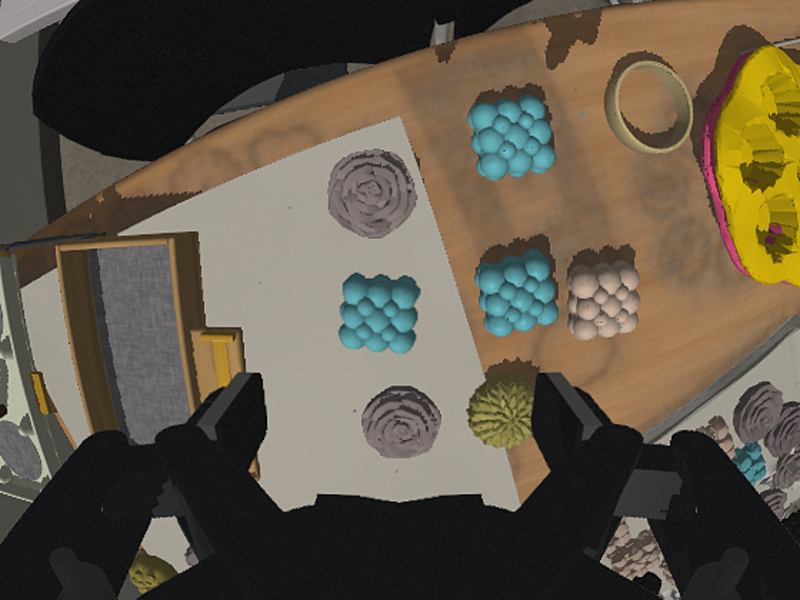

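From the wrist (×1.43), the blue soaps are at (512,137), (518,292) and (379,312). The roses are at (373,193) and (401,423), pink at (604,300) and olive at (505,408). Now to compute poses.

```bash
cat >> h.py <<'E'
def blobs(w,im,kind,z=0.018,fish=True,amin=300):
    hsv=cv2.cvtColor(im,cv2.COLOR_RGB2HSV)
    if kind=="blue": m=cv2.inRange(hsv,(80,70,40),(105,255,255))
    m=cv2.morphologyEx(m,cv2.MORPH_CLOSE,np.ones((5,5),np.uint8)); m=cv2.morphologyEx(m,cv2.MORPH_OPEN,np.ones((3,3),np.uint8))
    out=[]
    for c in cv2.findContours(m,cv2.RETR_EXTERNAL,cv2.CHAIN_APPROX_NONE)[0]:
        if cv2.contourArea(c)<amin: continue
        p=np.array([onz(w,u,v,z,fish)[:2] for u,v in c[:,0]])
        (x,y),(a,b),th=cv2.minAreaRect((p*1000).astype(np.float32))
        M=c[:,0].mean(0)
        out.append((x/1000,y/1000,a,b,(th+45)%90-45,M))
    return out
E
python3 - <<'E'
from h import *
import pickle
w,im=pickle.load(open("n.pkl","rb"))
for b in blobs(w,im,"blue"): print(np.round(b[:5],3),b[5])
k=.7
for n,u,v in [("rose",373,193),("rose",401,423),("pink",604,300),("olive",503,408)]: print(n,onz(w,(u+.5)*k-.5,(v+.5)*k-.5,.018,True))
for n,u,v in [("rim NL in",170,236),("NR",60,250)]: print(n,tocase(onz(w,(u+.5)*k-.5,(v+.5)*k-.5,.05,True)))
c=manip.calibration("side");
E
```

```text
[ 0.724  0.672 88.456 37.406 41.808] [524.97297297 322.81081081]
[ 0.496  0.246 63.265 65.035 -9.023] [264.96236559 218.63978495]
[ 0.49   0.361 66.043 66.045 11.001] [361.26923077 205.13736264]
[ 0.362  0.364 63.921 66.74   7.186] [357.26701571  96.02094241]
rose [0.39901057 0.25101745 0.018     ]
rose [0.59945092 0.25539413 0.018     ]
pink [0.5021734 0.4411982 0.018    ]
olive [0.59410238 0.34763931 0.018     ]
rim NL in [-0.06148527 -0.12994656]
NR [ 0.05844993 -0.12351346]
```

```bash
cat >> h.py <<'E'
def plan(tx,yaw):
    """world target + yaw of tool y (deg, modulo 180): prints turn about tool x, then dp after the turn"""
    s,R=st()
    y0=np.degrees(np.arctan2(R[1,1],R[0,1])); d=(yaw-y0+90)%180-90
    a=np.radians(y0+d); Y=np.array([np.cos(a),np.sin(a),0]); X=np.array([0,0,-1.]); Z=np.cross(X,Y)
    D=np.array(tx)-s['position']; print("turn x",round(-d,2),"dp after turn",np.round([D@X,D@Y,D@Z],4))
E
python3 -c "
from h import *
plan([0.496,0.246,0.172],81)"
```

```text
pos [0.4625 0.2622 0.4134] tip [0.4618 0.2618 0.2484] F [-0.1 -1.  -0.7] w 0.0856 t 14.6
tilt x [-0.004 -0.002 -1.   ] yaw_y 84.79 case pos [-0.2376 -0.0952]
turn x 3.79 dp after turn [ 0.2414 -0.0107  0.0356]
```

Request:
arm_command(
  targets=[
    {"dp": [0,0,0],"turn": [3.8,0,0],"grip": 1},
    {"dp": [0.02,-0.0107,0.0356],"turn": [0,0,0],"grip": 1},
    {"dp": [0.045,0,0],"turn": [0,0,0],"grip": 1},
    {"dp": [0.045,0,0],"turn": [0,0,0],"grip": 1},
    {"dp": [0.04,0,0],"turn": [0,0,0],"grip": 1},
    {"dp": [0,0,0],"turn": [0,0,0],"grip": 1},
  ],
)

```text
clock: 15.2
position: [0.4947, 0.2412, 0.2592]
ee_rot: [0.7, 0.055, 0.71, -0.06]
contact_force: [-1.0, 0.1, -0.1]
width: 0.0857
```

Run:
```python
from h import *
import pickle
plan([0.496,0.246,0.172],81)
w=manip.calibration("wrist"); im=save("wrist","o_w"); 
for b in blobs(w,im,"blue"): print(np.round(b[:5],3),b[5])
```

```text
pos [0.4947 0.2412 0.2592] tip [0.4923 0.2402 0.0942] F [-1.   0.1 -0.1] w 0.0857 t 15.2
tilt x [-0.014 -0.006 -1.   ] yaw_y 80.61 case pos [-0.2199 -0.0612]
turn x -0.39 dp after turn [0.0872 0.0049 0.0006]
[ 0.497  0.245 63.286 66.49  -8.537] [287.78369906 232.03761755]
[ 0.491  0.362 68.137 70.054 10.957] [439.57337884 198.16040956]
[ 0.369  0.365 54.582 72.635  3.841] [419.92198582  30.96453901]
```

View pics/o_w.png

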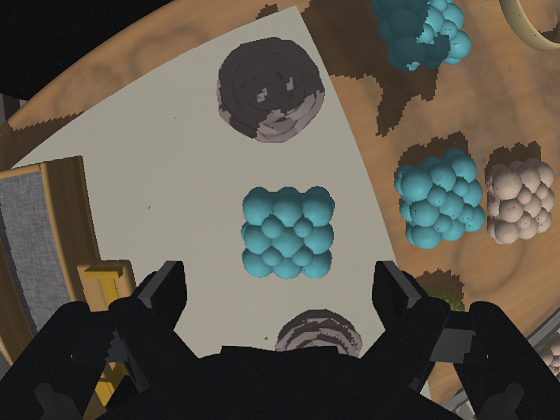

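Request:
arm_command(
  targets=[
    {"dp": [0.03,0,0],"turn": [0,0,0],"grip": 1},
    {"dp": [0.025,0,0],"turn": [0,0,0],"grip": 1},
    {"dp": [0,0,0],"turn": [0,0,0],"grip": 1},
    {"dp": [0,0,0],"turn": [0,0,0],"grip": 1},
  ],
)

```text
clock: 15.65
position: [0.4983, 0.2438, 0.212]
ee_rot: [0.706, 0.058, 0.704, -0.057]
contact_force: [-0.1, -0.4, 0.7]
width: 0.0855
```

Run:
```python
from h import *
plan([0.497,0.245,0.172],81)
```

```text
pos [0.4983 0.2438 0.212 ] tip [0.4987 0.2439 0.047 ] F [-0.1 -0.4  0.7] w 0.0855 t 15.65
tilt x [ 0.002  0.    -1.   ] yaw_y 80.68 case pos [-0.2228 -0.0578]
turn x -0.32 dp after turn [ 0.04    0.001  -0.0015]
```

Settled and centred. I'll go down and close.

Request:
arm_command(
  targets=[
    {"dp": [0.025,0.001,-0.001],"turn": [0,0,0],"grip": 1},
    {"dp": [0.015,0,0],"turn": [0,0,0],"grip": 1},
    {"dp": [0,0,0],"turn": [0,0,0],"grip": 1},
    {"dp": [0,0,0],"turn": [0,0,0],"grip": -1},
    {"dp": [0,0,0],"turn": [0,0,0],"grip": -1},
    {"dp": [0,0,0],"turn": [0,0,0],"grip": -1},
    {"dp": [0,0,0],"turn": [0,0,0],"grip": -1},
  ],
  grip_force=60,
)

```text
clock: 16.35
position: [0.4975, 0.2454, 0.1729]
ee_rot: [0.706, 0.058, 0.703, -0.057]
contact_force: [-1.5, -1.0, 8.5]
width: 0.0628
```

Run:
```python
from h import *
st(); save("wrist","p_w")
```

```text
pos [0.4975 0.2454 0.1729] tip [0.4982 0.2456 0.0079] F [-1.5 -1.   8.5] w 0.0628 t 16.35
tilt x [ 0.004  0.001 -1.   ] yaw_y 80.72 case pos [-0.2243 -0.0588]
```

View pics/p_w.png

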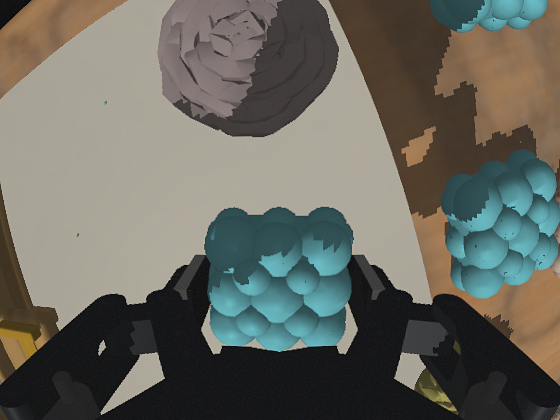

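Request:
arm_command(
  targets=[
    {"dp": [-0.02,0,0],"turn": [0,0,0],"grip": -1},
    {"dp": [-0.04,0,0],"turn": [0,0,0],"grip": -1},
    {"dp": [-0.045,0,0],"turn": [-3.8,0,0],"grip": -1},
    {"dp": [-0.02,0,0],"turn": [0,0,0],"grip": -1},
    {"dp": [0,0,0],"turn": [0,0,0],"grip": -1},
  ],
)

```text
clock: 16.9
position: [0.4979, 0.2456, 0.3002]
ee_rot: [0.71, 0.035, 0.703, -0.033]
contact_force: [0.9, 0.2, -1.6]
width: 0.0629
```

Run:
```python
from h import *
p=fromcase(0,.078); print(p)
plan([p[0],p[1],0.30],84.5)
```

```text
[0.6121409  0.00902403]
pos [0.4979 0.2456 0.3002] tip [0.4995 0.2462 0.1352] F [ 0.9  0.2 -1.6] w 0.0629 t 16.9
tilt x [ 0.01   0.003 -1.   ] yaw_y 84.5 case pos [-0.2245 -0.0584]
turn x 0.0 dp after turn [ 2.000e-04 -2.245e-01  1.364e-01]
```

Request:
arm_command(
  targets=[
    {"dp": [0,-0.025,0.015],"turn": [0,0,0],"grip": -1},
    {"dp": [0,-0.04,0.025],"turn": [0,0,0],"grip": -1},
    {"dp": [0,-0.04,0.025],"turn": [0,0,0],"grip": -1},
    {"dp": [0,-0.04,0.025],"turn": [0,0,0],"grip": -1},
    {"dp": [0,-0.04,0.025],"turn": [0,0,0],"grip": -1},
    {"dp": [0,-0.025,0.015],"turn": [0,0,0],"grip": -1},
    {"dp": [0,-0.0145,0.0064],"turn": [0,0,0],"grip": -1},
    {"dp": [0,0,0],"turn": [0,0,0],"grip": -1},
  ],
)

```text
clock: 17.7
position: [0.611, 0.007, 0.2942]
ee_rot: [0.706, 0.035, 0.707, -0.035]
contact_force: [-0.1, 0.6, -1.2]
width: 0.0626
```

Run:
```python
from h import *
p=fromcase(0,.078)
w=manip.calibration("wrist");plan([p[0],p[1],0.18],84.5)
im=save("wrist","q_w")
for x in (-.059,.059):
  for y in (.122,): print(x,y,proj(w,[*fromcase(x,y),.05],True),proj(w,[*fromcase(x,y),.006],True))
```

```text
pos [0.611  0.007  0.2942] tip [0.6107 0.007  0.1292] F [-0.1  0.6 -1.2] w 0.0626 t 17.7
tilt x [-0.001 -0.    -1.   ] yaw_y 84.35 case pos [0.0021 0.077 ]
turn x -0.15 dp after turn [0.1142 0.0021 0.001 ]
-0.059 0.122 (np.float64(358.89500114519456), np.float64(283.1030680007284)) (np.float64(347.7043081398229), np.float64(260.52171478565856))
0.059 0.122 (np.float64(202.00677250143883), np.float64(283.38144139612336)) (np.float64(212.90919650502076), np.float64(260.74412241882294))
```

View pics/q_w.png

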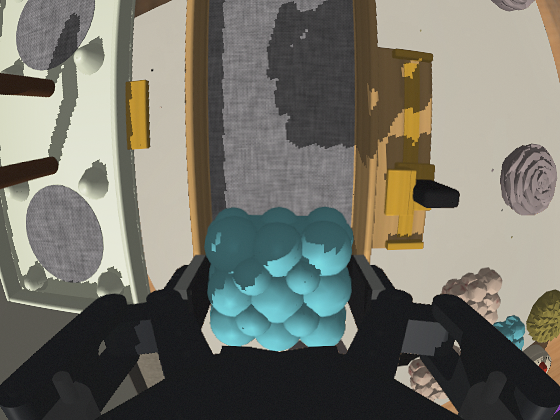

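The soap is centred between the compartment walls (inner edges at columns 208 and 356). I'll lower it.

Request:
arm_command(
  targets=[
    {"dp": [0.04,0.002,0.001],"turn": [0,0,0],"grip": -1},
    {"dp": [0.035,0,0],"turn": [0,0,0],"grip": -1},
    {"dp": [0.02,0,0],"turn": [0,0,0],"grip": -1},
    {"dp": [0.01,0,0],"turn": [0,0,0],"grip": -1},
    {"dp": [0.005,0,0],"turn": [0,0,0],"grip": -1},
    {"dp": [0.002,0,0],"turn": [0,0,0],"grip": -1},
    {"dp": [0,0,0],"turn": [0,0,0],"grip": -1},
  ],
)

```text
clock: 18.45
position: [0.612, 0.0112, 0.1835]
ee_rot: [0.706, 0.034, 0.706, -0.034]
contact_force: [0.1, -0.5, -1.2]
width: 0.0629
```

Run:
```python
from h import *
st()
```

```text
pos [0.612  0.0112 0.1835] tip [0.6121 0.0112 0.0185] F [ 0.1 -0.5 -1.2] w 0.0629 t 18.45
tilt x [ 0.001  0.    -1.   ] yaw_y 84.54 case pos [-0.0021  0.0776]
```

Request:
arm_command(
  targets=[
    {"dp": [0.003,0,0],"turn": [0,0,0],"grip": -1},
    {"dp": [0.001,0,0],"turn": [0,0,0],"grip": -1},
    {"dp": [0,0,0],"turn": [0,0,0],"grip": 0.76},
    {"dp": [0,0,0],"turn": [0,0,0],"grip": 0.76},
    {"dp": [0,0,0],"turn": [0,0,0],"grip": 0.76},
  ],
)

```text
clock: 18.95
position: [0.6122, 0.0103, 0.1793]
ee_rot: [0.707, 0.034, 0.706, -0.034]
contact_force: [0.1, 0.3, 0.5]
width: 0.0751
```

Request:
arm_command(
  targets=[
    {"dp": [-0.02,0,0],"turn": [0,0,0],"grip": 0.76},
    {"dp": [-0.03,0,0],"turn": [0,0,0],"grip": 0.76},
    {"dp": [-0.04,0,0],"turn": [0,0,0],"grip": 0.76},
    {"dp": [-0.03,0,0],"turn": [0,0,0],"grip": 1},
    {"dp": [0,0,0],"turn": [0,0,0],"grip": 1},
  ],
)

```text
clock: 19.45
position: [0.6137, 0.0103, 0.3044]
ee_rot: [0.71, 0.034, 0.703, -0.034]
contact_force: [0.4, -0.7, 0.3]
width: 0.0855
```

Run:
```python
from h import *
im=save("wrist","r_w")
plan([0.49,0.361,0.3],11)
```

```text
pos [0.6128 0.0104 0.3019] tip [0.6137 0.0102 0.1369] F [ 0.5 -0.9 -0.7] w 0.0856 t 19.5
tilt x [ 0.006 -0.001 -1.   ] yaw_y 84.49 case pos [-0.0014  0.0785]
turn x 73.49 dp after turn [ 0.0019 -0.0536 -0.3676]
```

View pics/r_w.png

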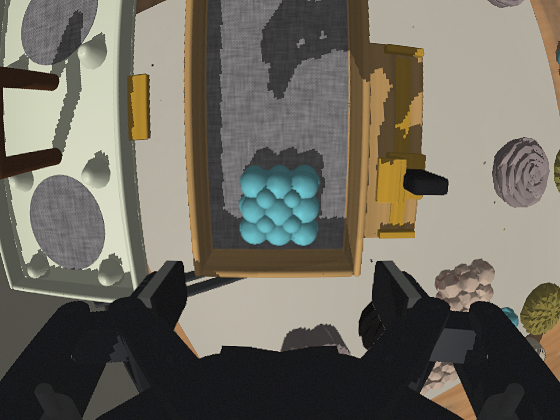

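The first blue soap lies flat in the far slot. Next is the one by the pink soap, grasped along world x to clear pink.

Request:
arm_command(
  targets=[
    {"dp": [0,0,0],"turn": [8.2,0,0],"grip": 1},
    {"dp": [0,0,0],"turn": [8.2,0,0],"grip": 1},
    {"dp": [0,0,0],"turn": [8.2,0,0],"grip": 1},
    {"dp": [0,0,0],"turn": [8.2,0,0],"grip": 1},
    {"dp": [0,0,0],"turn": [8.2,0,0],"grip": 1},
    {"dp": [0,0,0],"turn": [8.2,0,0],"grip": 1},
    {"dp": [0,0,0],"turn": [8.2,0,0],"grip": 1},
    {"dp": [0,0,0],"turn": [8.2,0,0],"grip": 1},
  ],
)

```text
clock: 20.3
position: [0.6114, 0.0105, 0.2973]
ee_rot: [0.573, 0.412, 0.575, -0.413]
contact_force: [-0.9, -0.7, 0.0]
width: 0.0854
```

Request:
arm_command(
  targets=[
    {"dp": [0,-0.005,-0.035],"turn": [7.9,0,0],"grip": 1},
    {"dp": [0,-0.007,-0.048],"turn": [0,0,0],"grip": 1},
    {"dp": [0,-0.007,-0.048],"turn": [0,0,0],"grip": 1},
    {"dp": [0,-0.007,-0.048],"turn": [0,0,0],"grip": 1},
    {"dp": [0,-0.007,-0.048],"turn": [0,0,0],"grip": 1},
    {"dp": [0,-0.007,-0.048],"turn": [0,0,0],"grip": 1},
    {"dp": [0,-0.007,-0.048],"turn": [0,0,0],"grip": 1},
    {"dp": [0,-0.0066,-0.0446],"turn": [0,0,0],"grip": 1},
  ],
)

```text
clock: 21.1
position: [0.4833, 0.3608, 0.2975]
ee_rot: [0.545, 0.449, 0.546, -0.451]
contact_force: [1.0, -0.5, 0.1]
width: 0.0855
```

Run:
```python
from h import *
w=manip.calibration("wrist"); 
plan([0.49,0.361,0.172],11)
im=save("wrist","s_w"); plan([0.49,0.361,0.172],11)
for b in blobs(w,im,"blue"): print(np.round(b[:5],3),b[5])
```

```text
pos [0.4833 0.3608 0.2975] tip [0.4829 0.3606 0.1325] F [ 1.  -0.5  0.1] w 0.0855 t 21.1
tilt x [-0.002 -0.001 -1.   ] yaw_y 11.01 case pos [-0.3378 -0.084 ]
turn x 0.01 dp after turn [0.1255 0.0066 0.0011]
pos [0.481  0.3665 0.2975] tip [0.4803 0.3674 0.1325] F [-0.1  4.8 -0.4] w 0.0855 t 21.15
tilt x [-0.004  0.006 -1.   ] yaw_y 11.17 case pos [-0.3433 -0.0868]
turn x 0.17 dp after turn [0.1255 0.0078 0.0071]
[  0.811   0.276  23.676  78.59  -28.617] [528.56410256 331.15384615]
[ 0.491  0.364 63.195 65.206 10.64 ] [290.52688172 209.78136201]
[ 0.363  0.366 69.68  64.757  7.597] [141.36046512 179.46124031]
```

View pics/s_w.png

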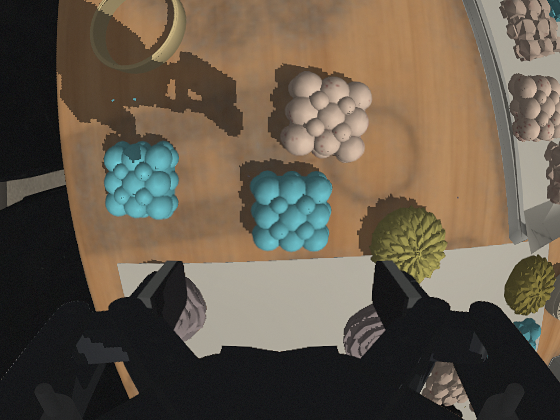

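Request:
arm_command(
  targets=[
    {"dp": [0.03,0.0075,0.002],"turn": [0,0,0],"grip": 0.9},
    {"dp": [0.04,0,0],"turn": [0,0,0],"grip": 0.9},
    {"dp": [0.015,0,0],"turn": [0,0,0],"grip": 0.9},
    {"dp": [0,0,0],"turn": [0,0,0],"grip": 0.9},
    {"dp": [0,0,0],"turn": [0,0,0],"grip": 0.9},
  ],
)

```text
clock: 21.65
position: [0.4925, 0.3584, 0.2134]
ee_rot: [0.545, 0.449, 0.546, -0.45]
contact_force: [0.6, -0.3, 0.7]
width: 0.0812
```

Run:
```python
from h import *
plan([0.4905,0.3625,0.172],11)
```

```text
pos [0.4925 0.3584 0.2134] tip [0.4923 0.3583 0.0484] F [ 0.6 -0.3  0.7] w 0.0812 t 21.65
tilt x [-0.001 -0.001 -1.   ] yaw_y 10.99 case pos [-0.3363 -0.0745]
turn x -0.01 dp after turn [ 0.0414 -0.0012 -0.0044]
```

Request:
arm_command(
  targets=[
    {"dp": [0.02,-0.0012,-0.0044],"turn": [0,0,0],"grip": 0.9},
    {"dp": [0.015,0,0],"turn": [0,0,0],"grip": 0.9},
    {"dp": [0.0055,0,0],"turn": [0,0,0],"grip": 0.9},
    {"dp": [0,0,0],"turn": [0,0,0],"grip": 0.9},
    {"dp": [0,0,0],"turn": [0,0,0],"grip": -1},
    {"dp": [0,0,0],"turn": [0,0,0],"grip": -1},
    {"dp": [0,0,0],"turn": [0,0,0],"grip": -1},
    {"dp": [0,0,0],"turn": [0,0,0],"grip": -1},
  ],
)

```text
clock: 22.45
position: [0.4912, 0.3629, 0.1758]
ee_rot: [0.546, 0.451, 0.545, -0.449]
contact_force: [-1.5, -0.8, 5.3]
width: 0.0613
```

Run:
```python
from h import *
st(); save("wrist","t_w")
```

```text
pos [0.4912 0.3629 0.1758] tip [0.4917 0.3632 0.0108] F [-1.5 -0.8  5.3] w 0.0613 t 22.45
tilt x [ 0.003  0.001 -1.   ] yaw_y 11.0 case pos [-0.3407 -0.0763]
```

View pics/t_w.png

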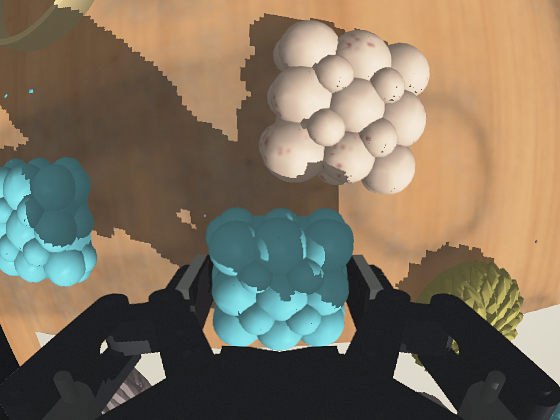

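Request:
arm_command(
  targets=[
    {"dp": [-0.02,0,0],"turn": [0,0,0],"grip": -1},
    {"dp": [-0.035,0,0],"turn": [0,0,0],"grip": -1},
    {"dp": [-0.04,0,0],"turn": [-8.2,0,0],"grip": -1},
    {"dp": [-0.03,0,0],"turn": [-8.2,0,0],"grip": -1},
    {"dp": [0,0,0],"turn": [-8.2,0,0],"grip": -1},
    {"dp": [0,0,0],"turn": [-8.2,0,0],"grip": -1},
    {"dp": [0,0,0],"turn": [-8.2,0,0],"grip": -1},
    {"dp": [0,0,0],"turn": [-8.2,0,0],"grip": -1},
  ],
)

```text
clock: 23.3
position: [0.4905, 0.3627, 0.2997]
ee_rot: [0.684, 0.18, 0.683, -0.179]
contact_force: [0.9, -0.1, -0.5]
width: 0.0613
```

Request:
arm_command(
  targets=[
    {"dp": [0,0,0],"turn": [-8.2,0,0],"grip": -1},
    {"dp": [0,0,0],"turn": [-8.1,0,0],"grip": -1},
    {"dp": [0,0,0],"turn": [-8,0,0],"grip": -1},
    {"dp": [0,0,0],"turn": [0,0,0],"grip": -1},
  ],
)

```text
clock: 23.7
position: [0.4905, 0.3627, 0.2994]
ee_rot: [0.707, 0.034, 0.706, -0.034]
contact_force: [-0.7, -0.4, -0.9]
width: 0.0614
```

Run:
```python
from h import *
p=fromcase(0,0); plan([p[0],p[1],0.3],84.5)
```

```text
pos [0.4905 0.3627 0.2994] tip [0.4907 0.3628 0.1344] F [-0.7 -0.4 -0.9] w 0.0614 t 23.7
tilt x [ 0.001  0.001 -1.   ] yaw_y 84.48 case pos [-0.3404 -0.0769]
turn x -0.02 dp after turn [-0.0006 -0.3404  0.0769]
```

Request:
arm_command(
  targets=[
    {"dp": [0,-0.03,0.009],"turn": [0,0,0],"grip": -1},
    {"dp": [0,-0.048,0.01],"turn": [0,0,0],"grip": -1},
    {"dp": [0,-0.048,0.01],"turn": [0,0,0],"grip": -1},
    {"dp": [0,-0.048,0.01],"turn": [0,0,0],"grip": -1},
    {"dp": [0,-0.048,0.01],"turn": [0,0,0],"grip": -1},
    {"dp": [0,-0.048,0.01],"turn": [0,0,0],"grip": -1},
    {"dp": [0,-0.045,0.01],"turn": [0,0,0],"grip": -1},
    {"dp": [0,-0.0254,0.0079],"turn": [0,0,0],"grip": -1},
  ],
)

```text
clock: 24.5
position: [0.5344, 0.0133, 0.2994]
ee_rot: [0.707, 0.035, 0.706, -0.036]
contact_force: [0.9, 0.1, -0.6]
width: 0.0615
```

Request:
arm_command(
  targets=[
    {"dp": [0.03,0,0],"turn": [0,0,0],"grip": -1},
    {"dp": [0.02,0,0],"turn": [0,0,0],"grip": -1},
    {"dp": [0,0,0],"turn": [0,0,0],"grip": -1},
    {"dp": [0,0,0],"turn": [0,0,0],"grip": -1},
  ],
)

```text
clock: 24.9
position: [0.5346, 0.0165, 0.2491]
ee_rot: [0.706, 0.034, 0.706, -0.035]
contact_force: [-0.5, -0.2, -1.2]
width: 0.0615
```

Run:
```python
from h import *
p=fromcase(0,0); plan([p[0],p[1],0.1825],84.5); save("wrist","u_w")
```

```text
pos [0.5346 0.0165 0.2491] tip [0.5347 0.0165 0.0841] F [-0.5 -0.2 -1.2] w 0.0615 t 24.9
tilt x [ 0. -0. -1.] yaw_y 84.4 case pos [-0.      0.0001]
turn x -0.1 dp after turn [ 0.0666 -0.     -0.0001]
```

View pics/u_w.png

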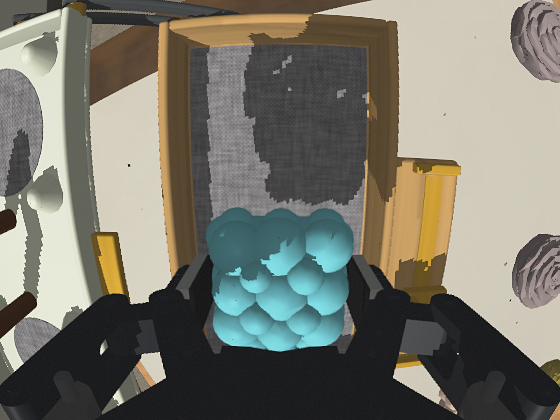

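Centred over the middle slot. I'll lower and release.

Request:
arm_command(
  targets=[
    {"dp": [0.03,0,0],"turn": [0,0,0],"grip": -1},
    {"dp": [0.02,0,0],"turn": [0,0,0],"grip": -1},
    {"dp": [0.01,0,0],"turn": [0,0,0],"grip": -1},
    {"dp": [0.0065,0,0],"turn": [0,0,0],"grip": -1},
    {"dp": [0,0,0],"turn": [0,0,0],"grip": -1},
    {"dp": [0,0,0],"turn": [0,0,0],"grip": 0.76},
    {"dp": [0,0,0],"turn": [0,0,0],"grip": 0.76},
    {"dp": [0,0,0],"turn": [0,0,0],"grip": 0.76},
  ],
)

```text
clock: 25.75
position: [0.5347, 0.0165, 0.1828]
ee_rot: [0.707, 0.034, 0.706, -0.034]
contact_force: [0.5, -0.0, -0.2]
width: 0.0749
```

Request:
arm_command(
  targets=[
    {"dp": [-0.02,0,0],"turn": [0,0,0],"grip": 0.76},
    {"dp": [-0.03,0,0],"turn": [0,0,0],"grip": 0.76},
    {"dp": [-0.04,0,0],"turn": [0,0,0],"grip": 0.76},
    {"dp": [-0.03,0,0],"turn": [0,0,0],"grip": 1},
    {"dp": [0,0,0],"turn": [0,0,0],"grip": 1},
  ],
)

```text
clock: 26.25
position: [0.536, 0.0164, 0.3071]
ee_rot: [0.71, 0.034, 0.703, -0.034]
contact_force: [1.1, -0.7, 0.7]
width: 0.0854
```

Run:
```python
from h import *
im=save("wrist","v_w")
plan([0.3625,0.365,0.3],97.4)
```

```text
pos [0.5351 0.0165 0.3047] tip [0.5361 0.0164 0.1397] F [-1.3 -0.4 -1. ] w 0.0855 t 26.3
tilt x [ 0.006 -0.001 -1.   ] yaw_y 84.5 case pos [-0.      0.0006]
turn x -12.9 dp after turn [ 0.0047  0.3678 -0.1263]
```

View pics/v_w.png

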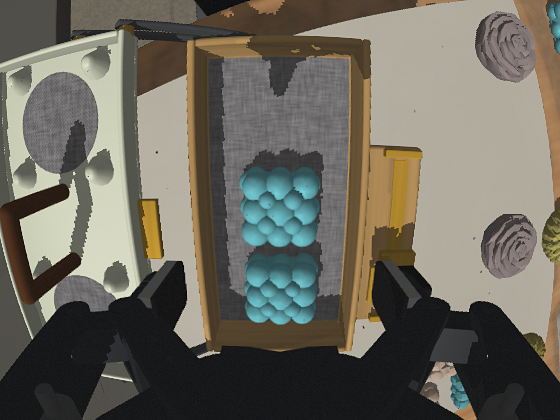

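Two soaps are packed. Now the third, knocked one at (0.3625, 0.365).

Request:
arm_command(
  targets=[
    {"dp": [0,0,0],"turn": [-6.5,0,0],"grip": 1},
    {"dp": [0,0,0],"turn": [-6.4,0,0],"grip": 1},
    {"dp": [0,0.04,-0.0138],"turn": [0,0,0],"grip": 1},
    {"dp": [0,0.046,-0.0158],"turn": [0,0,0],"grip": 1},
    {"dp": [0,0.046,-0.0158],"turn": [0,0,0],"grip": 1},
    {"dp": [0,0.046,-0.0158],"turn": [0,0,0],"grip": 1},
    {"dp": [0,0.046,-0.0158],"turn": [0,0,0],"grip": 1},
    {"dp": [0,0.046,-0.0158],"turn": [0,0,0],"grip": 1},
  ],
)

```text
clock: 27.1
position: [0.406, 0.2735, 0.3009]
ee_rot: [0.705, -0.046, 0.706, 0.045]
contact_force: [1.0, 0.1, -0.3]
width: 0.0855
```

Request:
arm_command(
  targets=[
    {"dp": [0,0.046,-0.0158],"turn": [0,0,0],"grip": 1},
    {"dp": [0,0.038,-0.013],"turn": [0,0,0],"grip": 1},
    {"dp": [0,0.0138,-0.0047],"turn": [0,0,0],"grip": 1},
    {"dp": [0,0,0],"turn": [0,0,0],"grip": 1},
    {"dp": [0,0,0],"turn": [0,0,0],"grip": 1},
  ],
)

```text
clock: 27.6
position: [0.3618, 0.3643, 0.3013]
ee_rot: [0.705, -0.047, 0.706, 0.045]
contact_force: [0.1, -0.2, 0.6]
width: 0.0855
```

Run:
```python
from h import *
w=manip.calibration("wrist"); im=save("wrist","w_w")
for b in blobs(w,im,"blue"): print(np.round(b[:5],3),b[5])
plan([0.3625,0.365,0.173],97.4)
```

```text
[ 5.90000e-01  2.10000e-02  3.42640e+01  1.76949e+02 -2.20190e+01] [  4.2748538  331.18128655]
[ 0.36   0.365 65.193 62.91   7.732] [280.21818182 208.72      ]
pos [0.3622 0.3639 0.3014] tip [0.362  0.3636 0.1364] F [-0.  -0.4 -0. ] w 0.0853 t 27.65
tilt x [-0.001 -0.002 -1.   ] yaw_y 97.36 case pos [-0.3293 -0.2048]
turn x -0.04 dp after turn [0.1284 0.001  0.0005]
```

View pics/w_w.png

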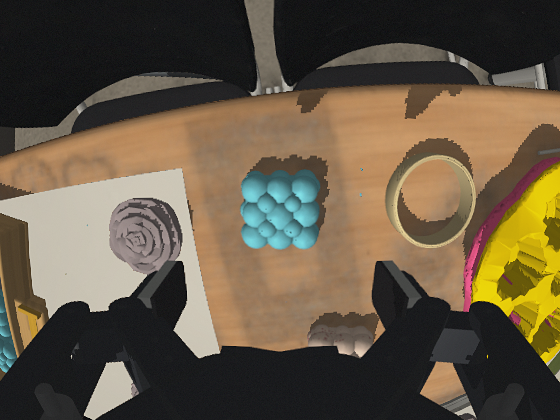

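Request:
arm_command(
  targets=[
    {"dp": [0.04,0.001,-0.001],"turn": [0,0,0],"grip": 1},
    {"dp": [0.045,0,0],"turn": [0,0,0],"grip": 1},
    {"dp": [0.028,0,0],"turn": [0,0,0],"grip": 1},
    {"dp": [0.0145,0,0],"turn": [0,0,0],"grip": 1},
    {"dp": [0,0,0],"turn": [0,0,0],"grip": 1},
    {"dp": [0,0,0],"turn": [0,0,0],"grip": -1},
    {"dp": [0,0,0],"turn": [0,0,0],"grip": -1},
    {"dp": [0,0,0],"turn": [0,0,0],"grip": -1},
  ],
)

```text
clock: 28.45
position: [0.3615, 0.3656, 0.1764]
ee_rot: [0.707, -0.045, 0.705, 0.046]
contact_force: [0.4, -3.3, 4.6]
width: 0.0614
```

Request:
arm_command(
  targets=[
    {"dp": [0,0,0],"turn": [0,0,0],"grip": -1},
  ],
)

```text
clock: 28.55
position: [0.3615, 0.3656, 0.1763]
ee_rot: [0.707, -0.046, 0.705, 0.046]
contact_force: [1.3, -2.9, 5.5]
width: 0.0621
```

Run:
```python
from h import *
st(); save("wrist","x_w")
```

```text
pos [0.3615 0.3656 0.1763] tip [0.362  0.3657 0.0113] F [ 1.3 -2.9  5.5] w 0.0621 t 28.55
tilt x [ 0.003  0.001 -1.   ] yaw_y 97.42 case pos [-0.3309 -0.2057]
```

View pics/x_w.png

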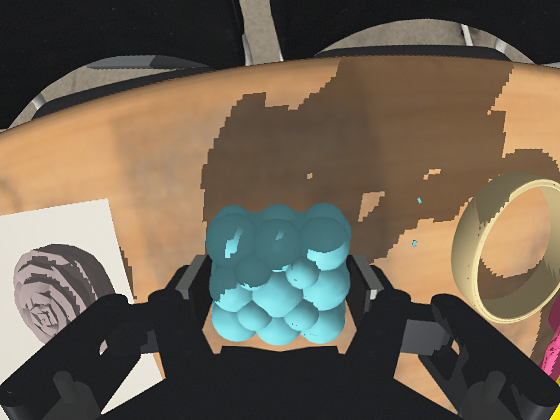

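Gripped. I'll lift, turn back 12.9°, and carry it to the near slot.

Request:
arm_command(
  targets=[
    {"dp": [-0.02,0,0],"turn": [0,0,0],"grip": -1},
    {"dp": [-0.035,0,0],"turn": [0,0,0],"grip": -1},
    {"dp": [-0.04,0,0],"turn": [6.5,0,0],"grip": -1},
    {"dp": [-0.03,0,0],"turn": [6.4,0,0],"grip": -1},
    {"dp": [0,0,0],"turn": [0,0,0],"grip": -1},
  ],
)

```text
clock: 29.1
position: [0.362, 0.3669, 0.3048]
ee_rot: [0.709, 0.037, 0.703, -0.032]
contact_force: [0.7, -0.2, 0.2]
width: 0.0619
```

Run:
```python
from h import *
p=fromcase(0,-0.078); plan([p[0],p[1],0.3],84.5)
```

```text
pos [0.362  0.3669 0.3048] tip [0.3635 0.3681 0.1398] F [ 0.7 -0.2  0.2] w 0.0619 t 29.1
tilt x [ 0.009  0.007 -1.   ] yaw_y 84.44 case pos [-0.3322 -0.2053]
turn x -0.06 dp after turn [ 0.0048 -0.3322  0.1273]
```

Request:
arm_command(
  targets=[
    {"dp": [0,-0.025,0.01],"turn": [0,0,0],"grip": -1},
    {"dp": [0,-0.045,0.0172],"turn": [0,0,0],"grip": -1},
    {"dp": [0,-0.045,0.0172],"turn": [0,0,0],"grip": -1},
    {"dp": [0,-0.045,0.0172],"turn": [0,0,0],"grip": -1},
    {"dp": [0,-0.045,0.0172],"turn": [0,0,0],"grip": -1},
    {"dp": [0,-0.045,0.0172],"turn": [0,0,0],"grip": -1},
    {"dp": [0,-0.045,0.0172],"turn": [0,0,0],"grip": -1},
    {"dp": [0,-0.036,0.0138],"turn": [0,0,0],"grip": -1},
  ],
)

```text
clock: 29.9
position: [0.4553, 0.0218, 0.2991]
ee_rot: [0.706, 0.034, 0.706, -0.034]
contact_force: [1.3, 1.4, -0.8]
width: 0.0618
```

Request:
arm_command(
  targets=[
    {"dp": [0.03,0,0],"turn": [0,0,0],"grip": -1},
    {"dp": [0.02,0,0],"turn": [0,0,0],"grip": -1},
    {"dp": [0,0,0],"turn": [0,0,0],"grip": -1},
    {"dp": [0,0,0],"turn": [0,0,0],"grip": -1},
  ],
)

```text
clock: 30.3
position: [0.4551, 0.0242, 0.2493]
ee_rot: [0.706, 0.034, 0.707, -0.034]
contact_force: [-0.4, 0.8, -1.3]
width: 0.0618
```

Run:
```python
from h import *
p=fromcase(0,-0.078); plan([p[0],p[1],0.183],84.5); save("wrist","y_w")
```

```text
pos [0.4551 0.0242 0.2493] tip [0.4549 0.0243 0.0843] F [-0.4  0.8 -1.3] w 0.0618 t 30.3
tilt x [-0.001  0.    -1.   ] yaw_y 84.53 case pos [-0.0001 -0.0797]
turn x 0.03 dp after turn [ 0.0663 -0.0001  0.0017]
```

View pics/y_w.png

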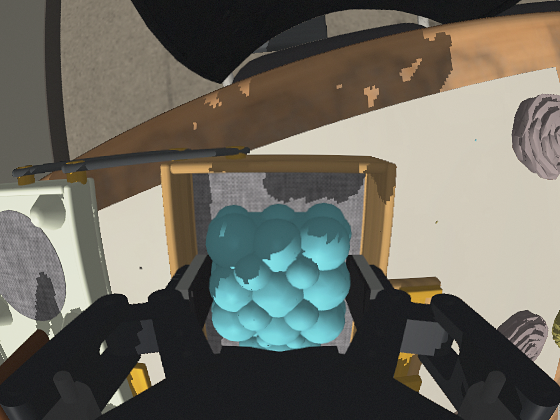

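Request:
arm_command(
  targets=[
    {"dp": [0.03,0,0.001],"turn": [0,0,0],"grip": -1},
    {"dp": [0.02,0,0],"turn": [0,0,0],"grip": -1},
    {"dp": [0.01,0,0],"turn": [0,0,0],"grip": -1},
    {"dp": [0.0063,0,0],"turn": [0,0,0],"grip": -1},
    {"dp": [0,0,0],"turn": [0,0,0],"grip": -1},
    {"dp": [0,0,0],"turn": [0,0,0],"grip": 0.76},
    {"dp": [0,0,0],"turn": [0,0,0],"grip": 0.76},
    {"dp": [0,0,0],"turn": [0,0,0],"grip": 0.76},
  ],
)

```text
clock: 31.15
position: [0.4568, 0.0241, 0.184]
ee_rot: [0.707, 0.034, 0.706, -0.034]
contact_force: [-0.6, -0.0, -0.3]
width: 0.0752
```

Request:
arm_command(
  targets=[
    {"dp": [-0.02,0,0],"turn": [0,0,0],"grip": 0.76},
    {"dp": [-0.03,0,0],"turn": [0,0,0],"grip": 0.76},
    {"dp": [-0.04,0,0],"turn": [0,0,0],"grip": 0.76},
    {"dp": [-0.045,0,0],"turn": [0,0,0],"grip": 0.2},
    {"dp": [-0.03,0,0.04],"turn": [0,0,0],"grip": 0.0},
    {"dp": [0,0,0],"turn": [0,0,0],"grip": 0.0},
  ],
)

```text
clock: 31.75
position: [0.5015, 0.0196, 0.3543]
ee_rot: [0.713, 0.034, 0.7, -0.034]
contact_force: [0.3, -0.4, -0.6]
width: 0.0427
```

Run:
```python
from h import *
im=save("wrist","z_w"); save("side","z_s")
p=fromcase(0.154,0); plan([p[0],p[1],0.297],84.5)
```

```text
pos [0.4968 0.0201 0.3494] tip [0.4972 0.0201 0.1844] F [-1.7  0.1  0.1] w 0.0427 t 31.85
tilt x [ 0.003 -0.    -1.   ] yaw_y 84.49 case pos [-0.     -0.0379]
turn x -0.01 dp after turn [ 0.0524 -0.154   0.0379]
```

View pics/z_w.png

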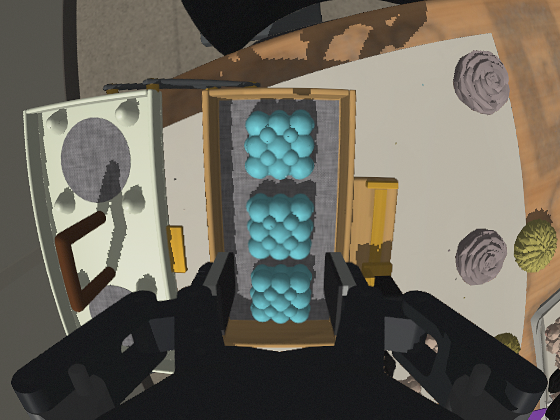

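View pics/z_s.png

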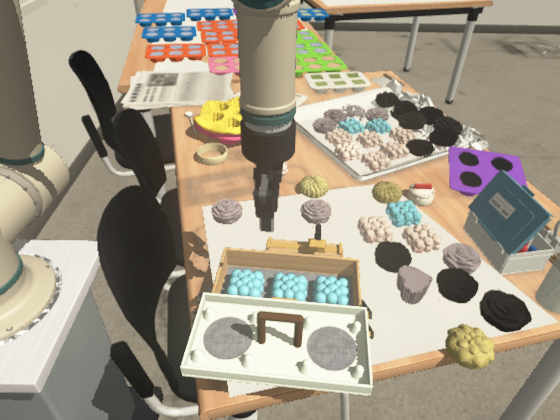

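All three blue soaps lie flat in the compartment. Next I'll bring the tray back, starting with a grip on its handle.

Request:
arm_command(
  targets=[
    {"dp": [0,-0.035,0.009],"turn": [0,0,0],"grip": 0},
    {"dp": [0,-0.045,0.0115],"turn": [0,0,0],"grip": 0},
    {"dp": [0,-0.045,0.0115],"turn": [0,0,0],"grip": 0},
    {"dp": [0,-0.029,0.006],"turn": [0,0,0],"grip": 0},
    {"dp": [0.02,0,0],"turn": [0,0,0],"grip": 0},
    {"dp": [0.01,0,0],"turn": [0,0,0],"grip": 0},
    {"dp": [0,0,0],"turn": [0,0,0],"grip": 0},
    {"dp": [0,0,0],"turn": [0,0,0],"grip": 0},
  ],
)

```text
clock: 32.65
position: [0.5188, -0.1358, 0.3178]
ee_rot: [0.706, 0.034, 0.707, -0.033]
contact_force: [-1.1, -0.6, -0.3]
width: 0.0429
```

Run:
```python
from h import *
p=fromcase(0.154,0); plan([p[0],p[1],0.2975],84.5); save("wrist","aa_w")
```

```text
pos [ 0.5188 -0.1358  0.3178] tip [ 0.5185 -0.1357  0.1528] F [-1.1 -0.6 -0.3] w 0.0429 t 32.65
tilt x [-0.002  0.001 -1.   ] yaw_y 84.55 case pos [ 0.1531 -0.0011]
turn x 0.05 dp after turn [ 0.0203 -0.0009  0.0011]
```

View pics/aa_w.png

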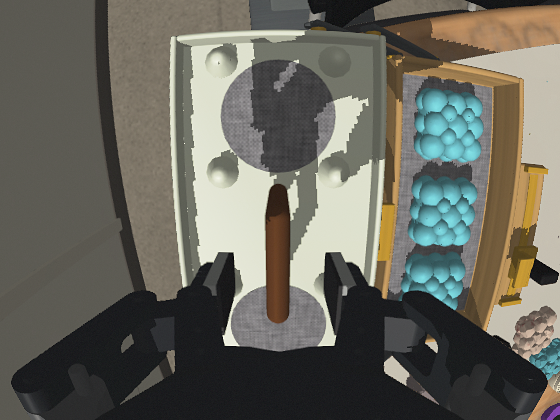

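Request:
arm_command(
  targets=[
    {"dp": [0.0203,-0.001,0.001],"turn": [0,0,0],"grip": 0.0},
    {"dp": [0,0,0],"turn": [0,0,0],"grip": -1},
    {"dp": [0,0,0],"turn": [0,0,0],"grip": -1},
    {"dp": [0,0,0],"turn": [0,0,0],"grip": -1},
    {"dp": [0,0,0],"turn": [0,0,0],"grip": -1},
  ],
  grip_force=80,
)

```text
clock: 33.2
position: [0.5202, -0.137, 0.2988]
ee_rot: [0.707, 0.034, 0.706, -0.033]
contact_force: [-0.2, 4.0, 1.0]
width: 0.0095
```

Run:
```python
from h import *
st()
a=np.r_[np.linspace(2.094,0.5,15),np.linspace(.5,0,10)[1:]]; t=np.radians(20)
p=np.c_[90*(np.cos(t)-np.cos(t+a)),90*(np.sin(t+a)-np.sin(t))]
d=np.diff(p,axis=0)/1000
for r in d: print("[%.4f, %.4f, 0]"%(-r[1],-r[0]))
```

```text
pos [ 0.5202 -0.137   0.2988] tip [ 0.5203 -0.1368  0.1338] F [-0.2  4.   1. ] w 0.0095 t 33.2
tilt x [ 0.001  0.001 -1.   ] yaw_y 84.5 case pos [0.1542 0.0005]
[-0.0075, 0.0070, 0]
[-0.0066, 0.0078, 0]
[-0.0057, 0.0085, 0]
[-0.0047, 0.0091, 0]
[-0.0036, 0.0096, 0]
[-0.0025, 0.0099, 0]
[-0.0013, 0.0102, 0]
[-0.0002, 0.0102, 0]
[0.0010, 0.0102, 0]
[0.0021, 0.0100, 0]
[0.0033, 0.0097, 0]
[0.0043, 0.0093, 0]
[0.0054, 0.0087, 0]
[0.0063, 0.0081, 0]
[0.0034, 0.0037, 0]
[0.0036, 0.0035, 0]
[0.0038, 0.0033, 0]
[0.0040, 0.0030, 0]
[0.0041, 0.0028, 0]
[0.0043, 0.0026, 0]
[0.0044, 0.0023, 0]
[0.0045, 0.0021, 0]
[0.0046, 0.0018, 0]
```

Request:
arm_command(
  targets=[
    {"dp": [-0.0075,0.007,0],"turn": [0,0,0],"grip": -1},
    {"dp": [-0.0066,0.0078,0],"turn": [0,0,0],"grip": -1},
    {"dp": [-0.0057,0.0085,0],"turn": [0,0,0],"grip": -1},
    {"dp": [-0.0047,0.0091,0],"turn": [0,0,0],"grip": -1},
    {"dp": [-0.0036,0.0096,0],"turn": [0,0,0],"grip": -1},
    {"dp": [-0.0025,0.0099,0],"turn": [0,0,0],"grip": -1},
    {"dp": [-0.0013,0.0102,0],"turn": [0,0,0],"grip": -1},
    {"dp": [-0.0002,0.0102,0],"turn": [0,0,0],"grip": -1},
  ],
)

```text
clock: 34.0
position: [0.5271, -0.065, 0.3309]
ee_rot: [0.706, 0.034, 0.706, -0.034]
contact_force: [-0.4, 0.7, -0.0]
width: 0.0096
```

Request:
arm_command(
  targets=[
    {"dp": [0.001,0.0102,0],"turn": [0,0,0],"grip": -1},
    {"dp": [0.0021,0.01,0],"turn": [0,0,0],"grip": -1},
    {"dp": [0.0033,0.0097,0],"turn": [0,0,0],"grip": -1},
    {"dp": [0.0043,0.0093,0],"turn": [0,0,0],"grip": -1},
    {"dp": [0.0054,0.0087,0],"turn": [0,0,0],"grip": -1},
    {"dp": [0.0063,0.0081,0],"turn": [0,0,0],"grip": -1},
    {"dp": [0.0034,0.0037,0],"turn": [0,0,0],"grip": -1},
  ],
)

```text
clock: 34.7
position: [0.5329, -0.0043, 0.3035]
ee_rot: [0.706, 0.035, 0.706, -0.033]
contact_force: [-0.6, 5.6, 3.0]
width: 0.0092
```

Run:
```python
from h import *
st()
```

```text
pos [ 0.5329 -0.0043  0.3035] tip [ 0.5329 -0.0038  0.1385] F [-0.6  5.6  3. ] w 0.0092 t 34.7
tilt x [ 0.     0.003 -1.   ] yaw_y 84.49 case pos [0.0209 0.0004]
```

Request:
arm_command(
  targets=[
    {"dp": [0.0036,0.0035,0],"turn": [0,0,0],"grip": -1},
    {"dp": [0.0038,0.0033,0],"turn": [0,0,0],"grip": -1},
    {"dp": [0.004,0.003,0],"turn": [0,0,0],"grip": -1},
    {"dp": [0.0041,0.0028,0],"turn": [0,0,0],"grip": -1},
    {"dp": [0.0043,0.0026,0],"turn": [0,0,0],"grip": -1},
    {"dp": [0.0044,0.0023,0],"turn": [0,0,0],"grip": -1},
    {"dp": [0.0045,0.0021,0],"turn": [0,0,0],"grip": -1},
    {"dp": [0.0046,0.0018,0],"turn": [0,0,0],"grip": -1},
  ],
)

```text
clock: 35.5
position: [0.535, 0.0159, 0.271]
ee_rot: [0.706, 0.034, 0.706, -0.034]
contact_force: [-10.3, 1.2, 36.9]
width: 0.0093
```

Request:
arm_command(
  targets=[
    {"dp": [0,0,0],"turn": [0,0,0],"grip": -1},
    {"dp": [0,0,0],"turn": [0,0,0],"grip": -1},
  ],
)

```text
clock: 35.7
position: [0.5348, 0.0159, 0.2716]
ee_rot: [0.706, 0.034, 0.706, -0.034]
contact_force: [-3.7, 2.9, 9.2]
width: 0.0089
```

Run:
```python
from h import *
st(); save("side","bb_s")
```

```text
pos [0.5348 0.0159 0.2716] tip [0.5349 0.016  0.1066] F [-3.7  2.9  9.2] w 0.0089 t 35.7
tilt x [ 0.     0.001 -1.   ] yaw_y 84.49 case pos [0.0006 0.0004]
```

View pics/bb_s.png

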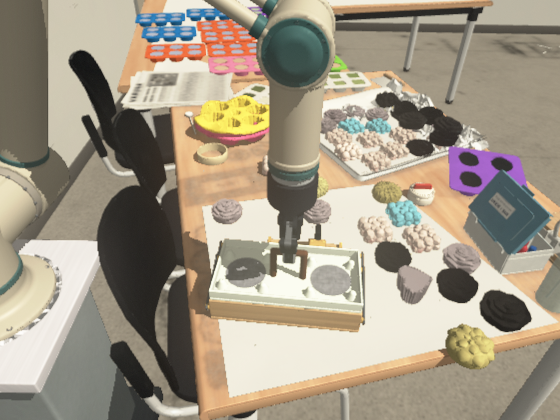

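The tray is down, with the handle back at its starting height (z 0.2716 against 0.271). I'll release and go to the near rose.

Request:
arm_command(
  targets=[
    {"dp": [0,0,0],"turn": [0,0,0],"grip": -0.2},
    {"dp": [0,0,0],"turn": [0,0,0],"grip": 0},
    {"dp": [-0.03,0,0],"turn": [0,0,0],"grip": 0.1},
    {"dp": [-0.04,0.0,0],"turn": [0,0,0],"grip": 1},
    {"dp": [-0.01,0.03,-0.02],"turn": [0,0,0],"grip": 1},
    {"dp": [0,0.044,-0.022],"turn": [0,0,0],"grip": 1},
    {"dp": [0,0.044,-0.022],"turn": [0,0,0],"grip": 1},
    {"dp": [0,0.044,-0.022],"turn": [0,0,0],"grip": 1},
  ],
)

```text
clock: 36.55
position: [0.4643, 0.1856, 0.3507]
ee_rot: [0.707, 0.034, 0.706, -0.035]
contact_force: [0.7, 1.1, 0.5]
width: 0.0854
```

Request:
arm_command(
  targets=[
    {"dp": [0,0.04,-0.02],"turn": [0,0,0],"grip": 1},
    {"dp": [0,0.02,-0.015],"turn": [0,0,0],"grip": 1},
    {"dp": [0,0,0],"turn": [0,0,0],"grip": 1},
    {"dp": [0,0,0],"turn": [0,0,0],"grip": 1},
  ],
)

```text
clock: 36.95
position: [0.4358, 0.2477, 0.3505]
ee_rot: [0.707, 0.033, 0.706, -0.034]
contact_force: [0.5, -0.5, -0.4]
width: 0.0853
```

Run:
```python
from h import *
import pickle
w=manip.calibration("wrist"); im=save("wrist","cc_w"); pickle.dump((w,im),open("cc.pkl","wb"))
plan([0.399,0.251,0.171],84.5)
cv2.imwrite("pics/cc_big.png",cv2.resize(im[:,:,::-1],(800,600),interpolation=cv2.INTER_CUBIC))
```

```text
pos [0.4361 0.2472 0.3506] tip [0.4362 0.247  0.1856] F [ 0.1 -0.4  0.1] w 0.0853 t 37.0
tilt x [ 0.001 -0.001 -1.   ] yaw_y 84.51 case pos [-0.2202 -0.12  ]
turn x 0.01 dp after turn [ 0.1796  0.0003 -0.0373]
```

View pics/cc_big.png

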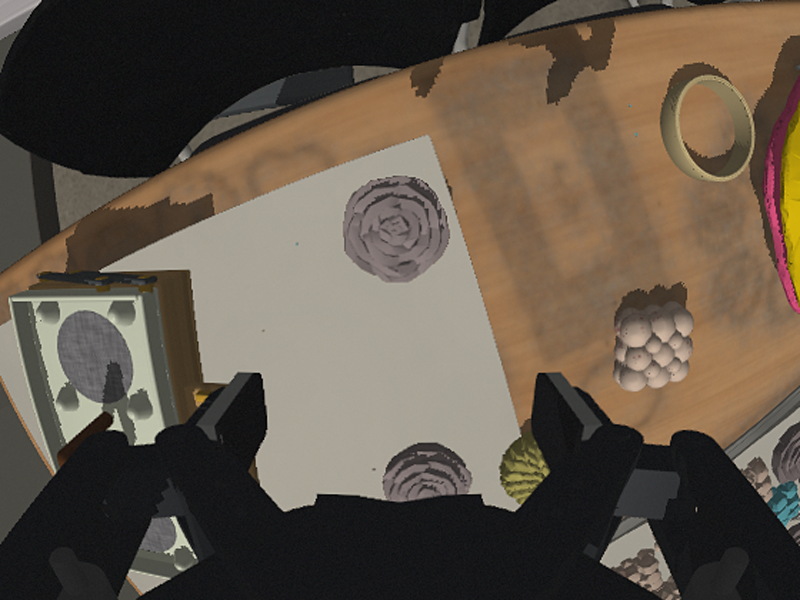

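The near rose is a clean circle centred at (396,229) in the ×1.43 view.

Run:
```python
from h import *
import pickle
w,im=pickle.load(open("cc.pkl","rb")); k=.7
for c in [(396,229),(343,229),(449,229),(396,176),(396,282)]: print(onz(w,(c[0]+.5)*k-.5,(c[1]+.5)*k-.5,.018,True))
p=onz(w,(396.5)*k-.5,229.5*k-.5,.018,True)
plan([p[0],p[1],0.171],84.5)
```

```text
[0.39908672 0.25002912 0.018     ]
[0.39560258 0.21544393 0.018     ]
[0.40212638 0.28459359 0.018     ]
[0.36456943 0.25329225 0.018     ]
[0.43436563 0.24667792 0.018     ]
pos [0.4361 0.2472 0.3506] tip [0.4362 0.247  0.1856] F [ 0.1 -0.4  0.1] w 0.0853 t 37.0
tilt x [ 0.001 -0.001 -1.   ] yaw_y 84.51 case pos [-0.2202 -0.12  ]
turn x 0.01 dp after turn [ 0.1796 -0.0007 -0.0372]
```

Request:
arm_command(
  targets=[
    {"dp": [0.01,-0.0007,-0.0372],"turn": [0,0,0],"grip": 1},
    {"dp": [0.045,0,0],"turn": [0,0,0],"grip": 1},
    {"dp": [0.045,0,0],"turn": [0,0,0],"grip": 1},
    {"dp": [0.03,0,0],"turn": [0,0,0],"grip": 1},
    {"dp": [0,0,0],"turn": [0,0,0],"grip": 1},
    {"dp": [0,0,0],"turn": [0,0,0],"grip": 1},
  ],
  grip_force=25,
)

```text
clock: 37.6
position: [0.3996, 0.2497, 0.2211]
ee_rot: [0.706, 0.034, 0.706, -0.035]
contact_force: [0.5, 0.1, 0.5]
width: 0.0858
```

Run:
```python
from h import *
plan([0.399,0.25,0.171],84.5)
```

```text
pos [0.3996 0.2497 0.2211] tip [0.3996 0.2496 0.0561] F [0.5 0.1 0.5] w 0.0858 t 37.6
tilt x [-0. -0. -1.] yaw_y 84.4 case pos [-0.2192 -0.1566]
turn x -0.1 dp after turn [ 0.0501  0.0002 -0.0007]
```

Request:
arm_command(
  targets=[
    {"dp": [0.025,0,-0.0005],"turn": [0,0,0],"grip": 1},
    {"dp": [0.017,0,0],"turn": [0,0,0],"grip": 1},
    {"dp": [0.007,0,0],"turn": [0,0,0],"grip": 0.9},
    {"dp": [0,0,0],"turn": [0,0,0],"grip": 0.75},
    {"dp": [0,0,0],"turn": [0,0,0],"grip": 0.65},
    {"dp": [0,0,0],"turn": [0,0,0],"grip": 0.58},
    {"dp": [0,0,0],"turn": [0,0,0],"grip": 0.5},
    {"dp": [0,0,0],"turn": [0,0,0],"grip": 0.3},
  ],
  grip_force=25,
)

```text
clock: 38.4
position: [0.3988, 0.2505, 0.1738]
ee_rot: [0.707, 0.034, 0.705, -0.034]
contact_force: [-0.6, -2.3, 8.7]
width: 0.0665
```

Run:
```python
from h import *
st(); save("wrist","dd_w")
```

```text
pos [0.3988 0.2505 0.1738] tip [0.3993 0.2506 0.0088] F [-0.6 -2.3  8.7] w 0.0665 t 38.4
tilt x [ 0.003  0.001 -1.   ] yaw_y 84.53 case pos [-0.22   -0.1575]
```

View pics/dd_w.png

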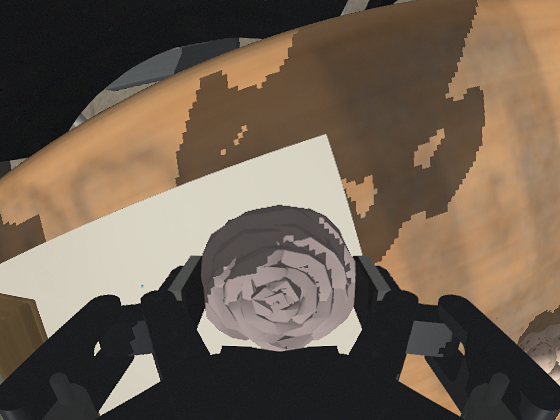

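Request:
arm_command(
  targets=[
    {"dp": [-0.01,0,0],"turn": [0,0,0],"grip": 0.3},
    {"dp": [-0.025,0,0],"turn": [0,0,0],"grip": 0.3},
    {"dp": [-0.035,0,0],"turn": [0,0,0],"grip": 0.3},
    {"dp": [-0.035,0,0],"turn": [0,0,0],"grip": 0.3},
    {"dp": [-0.025,0,0],"turn": [0,0,0],"grip": 0.3},
    {"dp": [-0.01,0,0],"turn": [0,0,0],"grip": 0.3},
    {"dp": [0,0,0],"turn": [0,0,0],"grip": 0.3},
  ],
)

```text
clock: 39.15
position: [0.3983, 0.2506, 0.3136]
ee_rot: [0.708, 0.035, 0.705, -0.033]
contact_force: [0.2, 0.2, -0.7]
width: 0.0662
```

Run:
```python
from h import *
p=fromcase(0,-.075); plan([p[0],p[1],0.31],84.5)
im=save("wrist","ee_w")
```

```text
pos [0.3983 0.2506 0.3136] tip [0.3989 0.2509 0.1486] F [ 0.2  0.2 -0.7] w 0.0662 t 39.15
tilt x [ 0.003  0.002 -1.   ] yaw_y 84.51 case pos [-0.22  -0.158]
turn x 0.01 dp after turn [ 0.0036 -0.22    0.083 ]
```

View pics/ee_w.png

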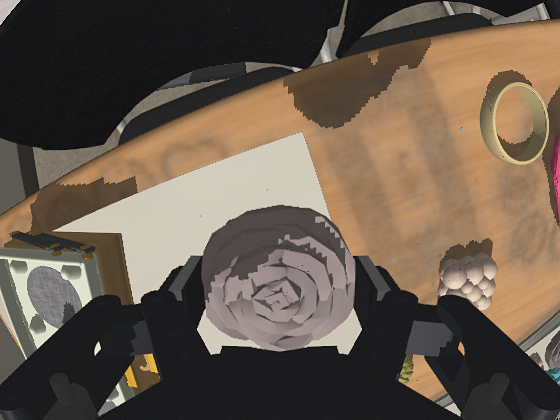

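Request:
arm_command(
  targets=[
    {"dp": [0,-0.02,0.008],"turn": [0,0,0],"grip": 0.3},
    {"dp": [0,-0.04,0.0155],"turn": [0,0,0],"grip": 0.3},
    {"dp": [0,-0.04,0.0155],"turn": [0,0,0],"grip": 0.3},
    {"dp": [0,-0.04,0.0155],"turn": [0,0,0],"grip": 0.3},
    {"dp": [0,-0.04,0.0155],"turn": [0,0,0],"grip": 0.3},
    {"dp": [0,-0.03,0.009],"turn": [0,0,0],"grip": 0.3},
    {"dp": [0,-0.01,0.004],"turn": [0,0,0],"grip": 0.3},
    {"dp": [0,0,0],"turn": [0,0,0],"grip": 0.3},
  ],
)

```text
clock: 40.0
position: [0.4596, 0.0225, 0.3105]
ee_rot: [0.705, 0.035, 0.707, -0.035]
contact_force: [-0.0, 0.2, -1.0]
width: 0.0658
```

Request:
arm_command(
  targets=[
    {"dp": [0.025,0,0],"turn": [0,0,0],"grip": 0.3},
    {"dp": [0.02,0,0],"turn": [0,0,0],"grip": 0.3},
    {"dp": [0,0,0],"turn": [0,0,0],"grip": 0.3},
    {"dp": [0,0,0],"turn": [0,0,0],"grip": 0.3},
  ],
)

```text
clock: 40.4
position: [0.4592, 0.0246, 0.2666]
ee_rot: [0.706, 0.034, 0.707, -0.033]
contact_force: [0.6, -0.6, -0.7]
width: 0.066
```

Run:
```python
from h import *
p=fromcase(0,-.075); plan([p[0],p[1],0.230],84.5)
im=save("wrist","ff_w"); save("side","ff_s"); i=cv2.imread("pics/ff_s.png")[150:340,180:400]; cv2.imwrite("pics/ff_sz.png",cv2.resize(i,None,fx=3,fy=3))
```

```text
pos [0.4592 0.0246 0.2666] tip [0.4589 0.0247 0.1016] F [ 0.6 -0.6 -0.7] w 0.066 t 40.4
tilt x [-0.002  0.001 -1.   ] yaw_y 84.58 case pos [-0.0009 -0.0757]
turn x 0.08 dp after turn [ 0.0366 -0.0009  0.0007]
```

View pics/ff_w.png

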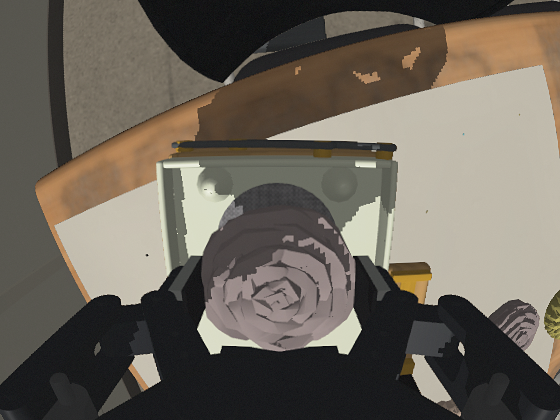

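View pics/ff_sz.png

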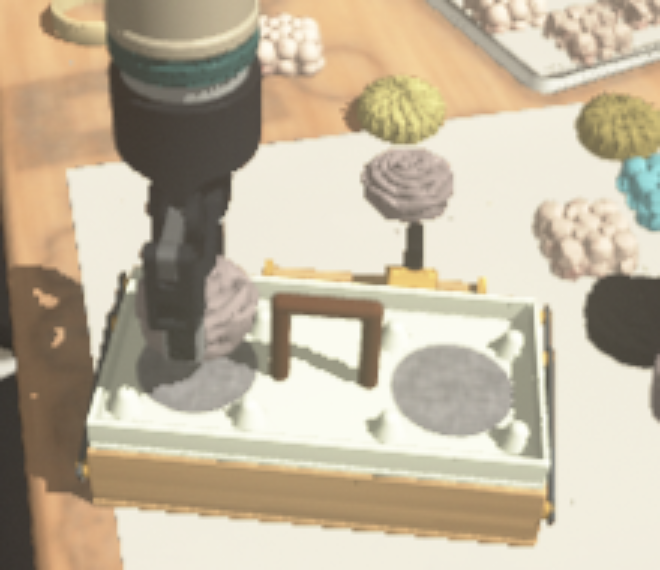

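The rose is centred over the felt (arc 218 to 342). I'll lower gently and check the force.

Request:
arm_command(
  targets=[
    {"dp": [0.015,-0.0005,0.0005],"turn": [0,0,0],"grip": 0.3},
    {"dp": [0.01,0,0],"turn": [0,0,0],"grip": 0.3},
    {"dp": [0.006,0,0],"turn": [0,0,0],"grip": 0.3},
    {"dp": [0.003,0,0],"turn": [0,0,0],"grip": 0.3},
    {"dp": [0,0,0],"turn": [0,0,0],"grip": 0.3},
  ],
)

```text
clock: 41.0
position: [0.46, 0.023, 0.2328]
ee_rot: [0.706, 0.034, 0.706, -0.034]
contact_force: [0.1, -0.4, 0.1]
width: 0.0661
```

Run:
```python
from h import *
p=fromcase(0,-.075); plan([p[0],p[1],0.2295],84.5)
```

```text
pos [0.46   0.023  0.2328] tip [0.46   0.023  0.0678] F [ 0.1 -0.4  0.1] w 0.0661 t 41.0
tilt x [-0.  0. -1.] yaw_y 84.5 case pos [ 0.0007 -0.0747]
turn x -0.0 dp after turn [ 0.0033  0.0007 -0.0003]
```

Request:
arm_command(
  targets=[
    {"dp": [0.0015,0.0005,0],"turn": [0,0,0],"grip": 0.3},
    {"dp": [0.001,0,0],"turn": [0,0,0],"grip": 0.3},
    {"dp": [0,0,0],"turn": [0,0,0],"grip": 0.3},
  ],
)

```text
clock: 41.3
position: [0.4602, 0.0234, 0.2306]
ee_rot: [0.706, 0.034, 0.706, -0.034]
contact_force: [0.5, -0.5, -0.0]
width: 0.0665
```

Run:
```python
from h import *
st()
```

```text
pos [0.4602 0.0234 0.2306] tip [0.4602 0.0234 0.0656] F [ 0.5 -0.5 -0. ] w 0.0665 t 41.3
tilt x [ 0. -0. -1.] yaw_y 84.5 case pos [ 0.0002 -0.0747]
```

Request:
arm_command(
  targets=[
    {"dp": [0.001,0,0],"turn": [0,0,0],"grip": 0.3},
    {"dp": [0,0,0],"turn": [0,0,0],"grip": 0.55},
    {"dp": [0,0,0],"turn": [0,0,0],"grip": 0.62},
    {"dp": [0,0,0],"turn": [0,0,0],"grip": 0.72},
    {"dp": [0,0,0],"turn": [0,0,0],"grip": 0.82},
    {"dp": [0,0,0],"turn": [0,0,0],"grip": 0.82},
  ],
)

```text
clock: 41.9
position: [0.4602, 0.0234, 0.2296]
ee_rot: [0.706, 0.034, 0.706, -0.034]
contact_force: [-0.2, -0.0, 0.8]
width: 0.0777
```

Request:
arm_command(
  targets=[
    {"dp": [-0.01,0,0],"turn": [0,0,0],"grip": 0.82},
    {"dp": [-0.03,0,0],"turn": [0,0,0],"grip": 0.82},
    {"dp": [-0.045,0,0],"turn": [0,0,0],"grip": 0.9},
    {"dp": [-0.025,0,0],"turn": [0,0,0],"grip": 1},
    {"dp": [0,0,0],"turn": [0,0,0],"grip": 1},
    {"dp": [0,0,0],"turn": [0,0,0],"grip": 1},
  ],
)

```text
clock: 42.5
position: [0.4599, 0.0235, 0.3402]
ee_rot: [0.707, 0.034, 0.706, -0.034]
contact_force: [0.0, 0.0, -1.3]
width: 0.0855
```

Run:
```python
from h import *
import pickle
w=manip.calibration("wrist"); im=save("wrist","gg_w"); pickle.dump((w,im),open("gg.pkl","wb"))
plan([0.60,0.2555,0.34],40)
```

```text
pos [0.4595 0.0235 0.3392] tip [0.4594 0.0235 0.1742] F [ 0.  -0.  -0.7] w 0.0852 t 42.55
tilt x [-0.001 -0.    -1.   ] yaw_y 84.5 case pos [ 0.0002 -0.0753]
turn x 44.5 dp after turn [-0.0008  0.2567 -0.0874]
```

View pics/gg_w.png

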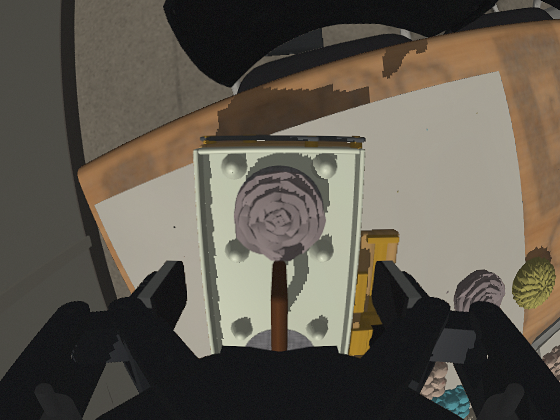

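Run:
```python
from h import *
import pickle
w,im=pickle.load(open("gg.pkl","rb"))
for n,c,z in [("rose",(280,213),.0735),("L",(234,213),.0735),("R",(326,213),.0735),("T",(280,165),.0735),("B",(280,261),.0735),("c",(235,162),.068),("c",(325,163),.068),("c",(236,246),.068),("c",(322,247),.068)]:
    print(n,np.round(tocase(onz(w,*c,z,True)),4))
i=im[140:280,190:370,::-1]; cv2.imwrite("pics/gg_z.png",cv2.resize(i,None,fx=4,fy=4,interpolation=cv2.INTER_CUBIC))
```

```text
rose [-0.0017 -0.0778]
L [ 0.0332 -0.0778]
R [-0.0366 -0.0779]
T [-0.0016 -0.1141]
B [-0.0018 -0.0385]
c [ 0.0322 -0.116 ]
c [-0.0355 -0.1153]
c [ 0.0335 -0.049 ]
c [-0.0354 -0.0482]
```

View pics/gg_z.png

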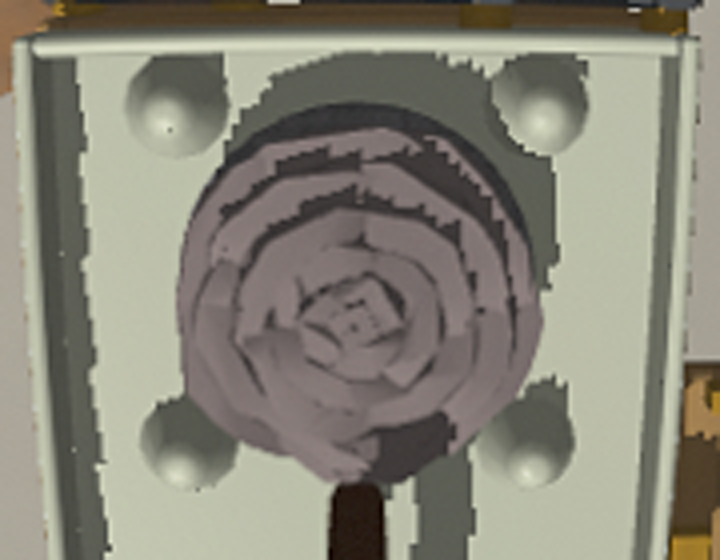

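Run:
```python
from h import *
save("side","hh_s"); i=cv2.imread("pics/hh_s.png")[150:340,180:400]; cv2.imwrite("pics/hh_sz.png",cv2.resize(i,None,fx=3.5,fy=3.1,interpolation=cv2.INTER_CUBIC))
c=manip.calibration("side")
for z in (.0555,.0735,.0895):
  p=[*fromcase(0,-.075),z]; u,v=proj(c,p); print(z,((u-180+.5)*3.5,(v-150+.5)*3.1))
for s in (-.0345,.0345):
  p=[*fromcase(0,-.075+s),.0735]; u,v=proj(c,p); print(((u-180+.5)*3.5,(v-150+.5)*3.1))
```

```text
0.0555 (np.float64(228.33727253011796), np.float64(378.2492707913095))
0.0735 (np.float64(227.21526454075976), np.float64(356.3013662840572))
0.0895 (np.float64(226.1894311025943), np.float64(336.23475842141596))
(np.float64(159.34105174029935), np.float64(351.02069174087876))
(np.float64(295.55350913235924), np.float64(361.61814291616736))
```

View pics/hh_sz.png

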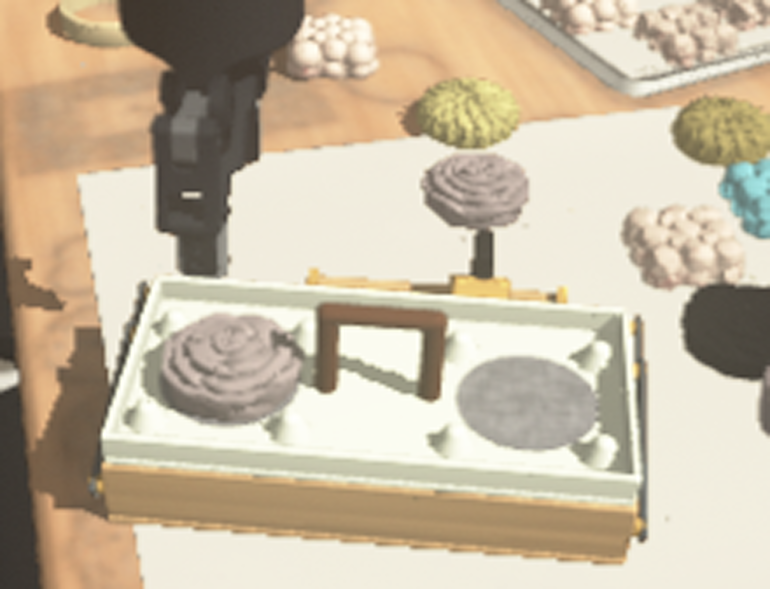

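The near rose sits centred and upright in its pocket, within about 2 mm in both views. Now the far rose: turn 44.5° and move.

Request:
arm_command(
  targets=[
    {"dp": [0,0,0],"turn": [7.5,0,0],"grip": 1},
    {"dp": [0,0,0],"turn": [7.5,0,0],"grip": 1},
    {"dp": [0,0,0],"turn": [7.5,0,0],"grip": 1},
    {"dp": [0,0,0],"turn": [7.5,0,0],"grip": 1},
    {"dp": [0,0,0],"turn": [7.5,0,0],"grip": 1},
    {"dp": [0,0,0],"turn": [7,0,0],"grip": 1},
    {"dp": [-0.01,0.03,-0.0102],"turn": [0,0,0],"grip": 1},
    {"dp": [0,0.044,-0.015],"turn": [0,0,0],"grip": 1},
  ],
)

```text
clock: 43.4
position: [0.5003, 0.0897, 0.3489]
ee_rot: [0.64, 0.299, 0.641, -0.301]
contact_force: [1.1, -0.9, -0.1]
width: 0.0857
```

Request:
arm_command(
  targets=[
    {"dp": [0,0.044,-0.015],"turn": [0,0,0],"grip": 1},
    {"dp": [0,0.044,-0.015],"turn": [0,0,0],"grip": 1},
    {"dp": [0,0.044,-0.015],"turn": [0,0,0],"grip": 1},
    {"dp": [0,0.035,-0.012],"turn": [0,0,0],"grip": 1},
    {"dp": [0,0.0157,-0.0052],"turn": [0,0,0],"grip": 1},
    {"dp": [0,0,0],"turn": [0,0,0],"grip": 1},
    {"dp": [0,0,0],"turn": [0,0,0],"grip": 1},
  ],
)

```text
clock: 44.1
position: [0.6, 0.2551, 0.3476]
ee_rot: [0.64, 0.297, 0.642, -0.3]
contact_force: [-0.9, 0.5, 0.2]
width: 0.0855
```

Run:
```python
from h import *
import pickle
w=manip.calibration("wrist"); plan([0.60,0.2555,0.171],40); im=save("wrist","jj_w"); pickle.dump((w,im),open("jj.pkl","wb"))
cv2.imwrite("pics/jj_big.png",cv2.resize(im[:,:,::-1],(800,600),interpolation=cv2.INTER_CUBIC))
```

```text
pos [0.6    0.2551 0.3476] tip [0.5994 0.2548 0.1826] F [-0.9  0.5  0.2] w 0.0855 t 44.1
tilt x [-0.004 -0.002 -1.   ] yaw_y 40.03 case pos [-0.2438  0.0424]
turn x 0.03 dp after turn [ 0.1766  0.0002 -0.0003]
```

View pics/jj_big.png

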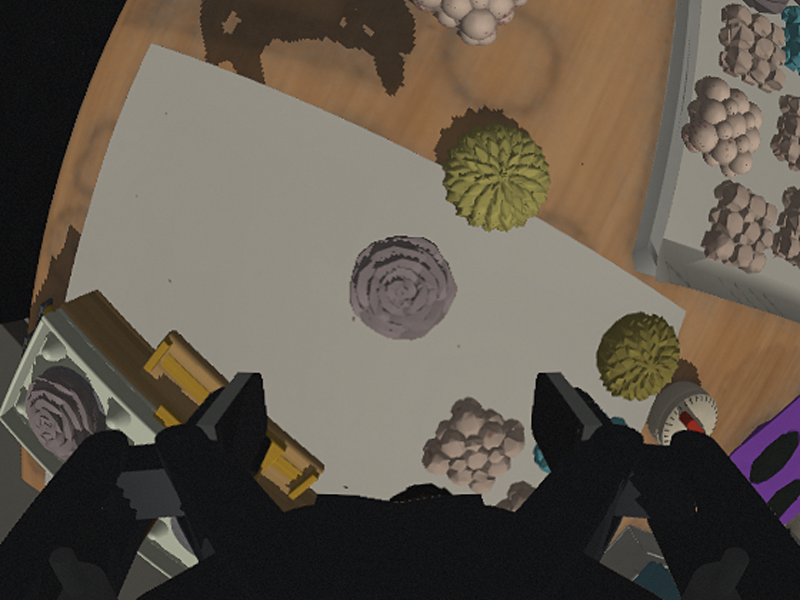

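Run:
```python
from h import *
import pickle
w,im=pickle.load(open("jj.pkl","rb")); k=.7
f=lambda c:onz(w,(c[0]+.5)*k-.5,(c[1]+.5)*k-.5,.018,True)
q=[f(c) for c in [(403,287.5),(349,287),(457,287),(403,235),(403,340)]]; print(q)
p=q[0]; plan([p[0],p[1],0.171],40)
```

```text
[array([0.60179339, 0.25560513, 0.018     ]), array([0.57410505, 0.23275968, 0.018     ]), array([0.62899008, 0.27907744, 0.018     ]), array([0.57927723, 0.28226962, 0.018     ]), array([0.62550255, 0.22756593, 0.018     ])]
pos [0.5999 0.2546 0.3481] tip [0.5994 0.2543 0.1831] F [0.3 1.4 0.1] w 0.0853 t 44.15
tilt x [-0.003 -0.002 -1.   ] yaw_y 39.98 case pos [-0.2432  0.0423]
turn x -0.02 dp after turn [0.1771 0.0021 0.0004]
```

Request:
arm_command(
  targets=[
    {"dp": [0.04,0.002,0.0005],"turn": [0,0,0],"grip": 1},
    {"dp": [0.045,0,0],"turn": [0,0,0],"grip": 1},
    {"dp": [0.04,0,0],"turn": [0,0,0],"grip": 1},
    {"dp": [0,0,0],"turn": [0,0,0],"grip": 1},
    {"dp": [0,0,0],"turn": [0,0,0],"grip": 1},
  ],
  grip_force=25,
)

```text
clock: 44.65
position: [0.6022, 0.2553, 0.2248]
ee_rot: [0.64, 0.299, 0.641, -0.3]
contact_force: [0.8, -0.3, 0.7]
width: 0.0851
```

Run:
```python
from h import *
plan([0.6018,0.2556,0.172],40)
```

```text
pos [0.6022 0.2553 0.2248] tip [0.6021 0.2552 0.0598] F [ 0.8 -0.3  0.7] w 0.0851 t 44.65
tilt x [-0.001 -0.001 -1.   ] yaw_y 39.94 case pos [-0.2442  0.0445]
turn x -0.06 dp after turn [ 0.0528 -0.0002 -0.0005]
```

Request:
arm_command(
  targets=[
    {"dp": [0.026,0,-0.0005],"turn": [0,0,0],"grip": 1},
    {"dp": [0.018,0,0],"turn": [0,0,0],"grip": 1},
    {"dp": [0.0085,0,0],"turn": [0,0,0],"grip": 0.9},
    {"dp": [0,0,0],"turn": [0,0,0],"grip": 0.75},
    {"dp": [0,0,0],"turn": [0,0,0],"grip": 0.65},
    {"dp": [0,0,0],"turn": [0,0,0],"grip": 0.58},
    {"dp": [0,0,0],"turn": [0,0,0],"grip": 0.5},
    {"dp": [0,0,0],"turn": [0,0,0],"grip": 0.3},
  ],
)

```text
clock: 45.45
position: [0.6027, 0.2567, 0.1745]
ee_rot: [0.642, 0.299, 0.64, -0.298]
contact_force: [-1.9, -0.8, 6.6]
width: 0.0664
```

Run:
```python
from h import *
st(); save("wrist","kk_w")
```

```text
pos [0.6027 0.2567 0.1745] tip [0.6032 0.2568 0.0095] F [-1.9 -0.8  6.6] w 0.0664 t 45.45
tilt x [ 0.003  0.    -1.   ] yaw_y 40.0 case pos [-0.2457  0.0449]
```

View pics/kk_w.png

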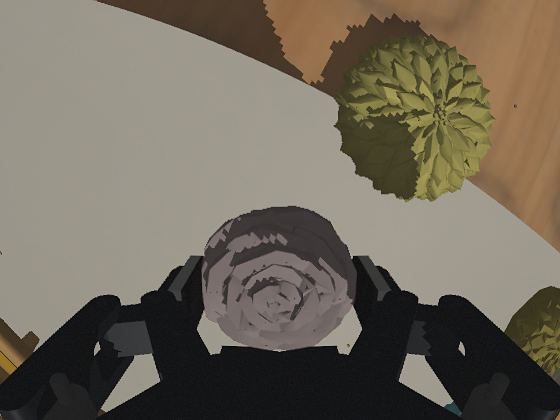

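Gripped. I'll lift and turn back by 44.5°.

Request:
arm_command(
  targets=[
    {"dp": [-0.01,0,0],"turn": [0,0,0],"grip": 0.3},
    {"dp": [-0.025,0,0],"turn": [0,0,0],"grip": 0.3},
    {"dp": [-0.035,0,0],"turn": [-6,0,0],"grip": 0.3},
    {"dp": [-0.035,0,0],"turn": [-7.5,0,0],"grip": 0.3},
    {"dp": [-0.025,0,0],"turn": [-7.5,0,0],"grip": 0.3},
    {"dp": [-0.01,0,0],"turn": [-7.5,0,0],"grip": 0.3},
    {"dp": [0,0,0],"turn": [-7.5,0,0],"grip": 0.3},
    {"dp": [0,0,0],"turn": [-6,0,0],"grip": 0.3},
  ],
)

```text
clock: 46.3
position: [0.6022, 0.2569, 0.3139]
ee_rot: [0.706, 0.048, 0.705, -0.047]
contact_force: [0.3, -0.4, -0.6]
width: 0.0666
```

Request:
arm_command(
  targets=[
    {"dp": [0,0,0],"turn": [-2.5,0,0],"grip": 0.3},
    {"dp": [0,0,0],"turn": [0,0,0],"grip": 0.3},
  ],
)

```text
clock: 46.5
position: [0.6021, 0.2568, 0.3129]
ee_rot: [0.707, 0.034, 0.706, -0.034]
contact_force: [0.6, 0.2, -1.4]
width: 0.0665
```

Run:
```python
from h import *
p=fromcase(0,.075); plan([p[0],p[1],0.315],84.5)
```

```text
pos [0.6021 0.2568 0.3129] tip [0.6023 0.2569 0.1479] F [ 0.6  0.2 -1.4] w 0.0665 t 46.5
tilt x [ 0.001  0.    -1.   ] yaw_y 84.5 case pos [-0.2457  0.0442]
turn x -0.0 dp after turn [-0.0021 -0.2457  0.0308]
```

Request:
arm_command(
  targets=[
    {"dp": [0,-0.02,0.003],"turn": [0,0,0],"grip": 0.3},
    {"dp": [0,-0.042,0.005],"turn": [0,0,0],"grip": 0.3},
    {"dp": [0,-0.042,0.005],"turn": [0,0,0],"grip": 0.3},
    {"dp": [0,-0.042,0.005],"turn": [0,0,0],"grip": 0.3},
    {"dp": [0,-0.042,0.005],"turn": [0,0,0],"grip": 0.3},
    {"dp": [0,-0.035,0.005],"turn": [0,0,0],"grip": 0.3},
    {"dp": [0,-0.0167,0.002],"turn": [0,0,0],"grip": 0.3},
    {"dp": [0,-0.006,0.0008],"turn": [0,0,0],"grip": 0.3},
  ],
)

```text
clock: 47.3
position: [0.6094, 0.0077, 0.3124]
ee_rot: [0.707, 0.035, 0.706, -0.035]
contact_force: [1.2, 1.0, -0.9]
width: 0.0665
```

Request:
arm_command(
  targets=[
    {"dp": [0.025,0,0],"turn": [0,0,0],"grip": 0.3},
    {"dp": [0.02,0,0],"turn": [0,0,0],"grip": 0.3},
    {"dp": [0,0,0],"turn": [0,0,0],"grip": 0.3},
    {"dp": [0,0,0],"turn": [0,0,0],"grip": 0.3},
  ],
)

```text
clock: 47.7
position: [0.6094, 0.0103, 0.2671]
ee_rot: [0.706, 0.034, 0.706, -0.033]
contact_force: [0.5, -0.1, -0.6]
width: 0.0666
```

Run:
```python
from h import *
p=fromcase(0,.0755); plan([p[0],p[1],0.230],84.5)
im=save("wrist","ll_w"); save("side","ll_s"); i=cv2.imread("pics/ll_s.png")[150:340,180:400]; cv2.imwrite("pics/ll_sz.png",cv2.resize(i,None,fx=3,fy=3))
```

```text
pos [0.6094 0.0103 0.2671] tip [0.6093 0.0104 0.1021] F [ 0.5 -0.1 -0.6] w 0.0666 t 47.7
tilt x [-0.     0.001 -1.   ] yaw_y 84.55 case pos [-0.001   0.0751]
turn x 0.05 dp after turn [ 0.0371 -0.001   0.0004]
```

View pics/ll_w.png

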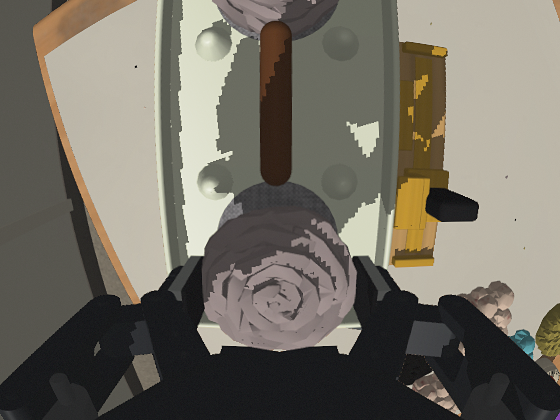

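View pics/ll_sz.png

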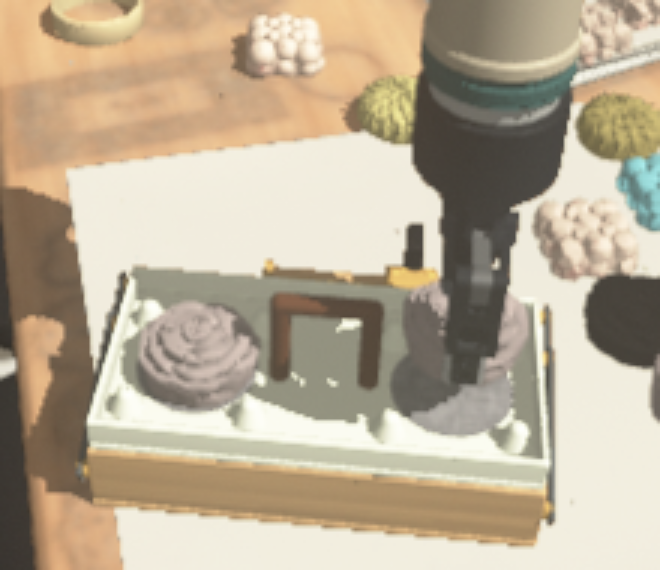

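Request:
arm_command(
  targets=[
    {"dp": [0.015,-0.001,0.0005],"turn": [0,0,0],"grip": 0.3},
    {"dp": [0.01,0,0],"turn": [0,0,0],"grip": 0.3},
    {"dp": [0.006,0,0],"turn": [0,0,0],"grip": 0.3},
    {"dp": [0.003,0,0],"turn": [0,0,0],"grip": 0.3},
    {"dp": [0,0,0],"turn": [0,0,0],"grip": 0.3},
  ],
)

```text
clock: 48.3
position: [0.6096, 0.0082, 0.2328]
ee_rot: [0.706, 0.034, 0.706, -0.034]
contact_force: [0.1, 0.7, -0.5]
width: 0.0663
```

Run:
```python
from h import *
p=fromcase(0,.0755); plan([p[0],p[1],0.2302],84.5)
```

```text
pos [0.6096 0.0082 0.2328] tip [0.6095 0.0082 0.0678] F [ 0.1  0.7 -0.5] w 0.0663 t 48.3
tilt x [-0.001 -0.    -1.   ] yaw_y 84.5 case pos [0.0011 0.0755]
turn x -0.0 dp after turn [ 0.0026  0.0011 -0.    ]
```

Request:
arm_command(
  targets=[
    {"dp": [0.0015,0.0005,0],"turn": [0,0,0],"grip": 0.3},
    {"dp": [0.0008,0,0],"turn": [0,0,0],"grip": 0.3},
    {"dp": [0,0,0],"turn": [0,0,0],"grip": 0.3},
  ],
)

```text
clock: 48.6
position: [0.6097, 0.0086, 0.2309]
ee_rot: [0.706, 0.034, 0.706, -0.034]
contact_force: [-0.2, 0.5, -1.2]
width: 0.0662
```

Request:
arm_command(
  targets=[
    {"dp": [0.0008,0,0],"turn": [0,0,0],"grip": 0.3},
    {"dp": [0,0,0],"turn": [0,0,0],"grip": 0.55},
    {"dp": [0,0,0],"turn": [0,0,0],"grip": 0.62},
    {"dp": [0,0,0],"turn": [0,0,0],"grip": 0.72},
    {"dp": [0,0,0],"turn": [0,0,0],"grip": 0.82},
    {"dp": [0,0,0],"turn": [0,0,0],"grip": 0.82},
  ],
)

```text
clock: 49.2
position: [0.6097, 0.0086, 0.2299]
ee_rot: [0.706, 0.034, 0.706, -0.034]
contact_force: [0.6, -0.3, 0.6]
width: 0.0776
```

Request:
arm_command(
  targets=[
    {"dp": [-0.01,0,0],"turn": [0,0,0],"grip": 0.82},
    {"dp": [-0.03,0,0],"turn": [0,0,0],"grip": 0.82},
    {"dp": [-0.045,0,0],"turn": [0,0,0],"grip": 0.9},
    {"dp": [-0.025,0,0],"turn": [0,0,0],"grip": 1},
    {"dp": [0,0,0],"turn": [0,0,0],"grip": 1},
    {"dp": [0,0,0],"turn": [0,0,0],"grip": 1},
  ],
)

```text
clock: 49.8
position: [0.6095, 0.0086, 0.3409]
ee_rot: [0.707, 0.034, 0.706, -0.034]
contact_force: [0.3, -0.2, -0.2]
width: 0.0854
```

Run:
```python
from h import *
save("side","mm_s"); save("wrist","mm_w"); i=cv2.imread("pics/mm_s.png")[150:340,180:400]; cv2.imwrite("pics/mm_sz.png",cv2.resize(i,None,fx=3.5,fy=3.1,interpolation=cv2.INTER_CUBIC))
st()
```

```text
pos [0.6091 0.0087 0.3389] tip [0.6087 0.0087 0.1739] F [ 0.9  0.8 -0.3] w 0.0851 t 49.9
tilt x [-0.002  0.    -1.   ] yaw_y 84.5 case pos [0.0006 0.075 ]
```

View pics/mm_sz.png

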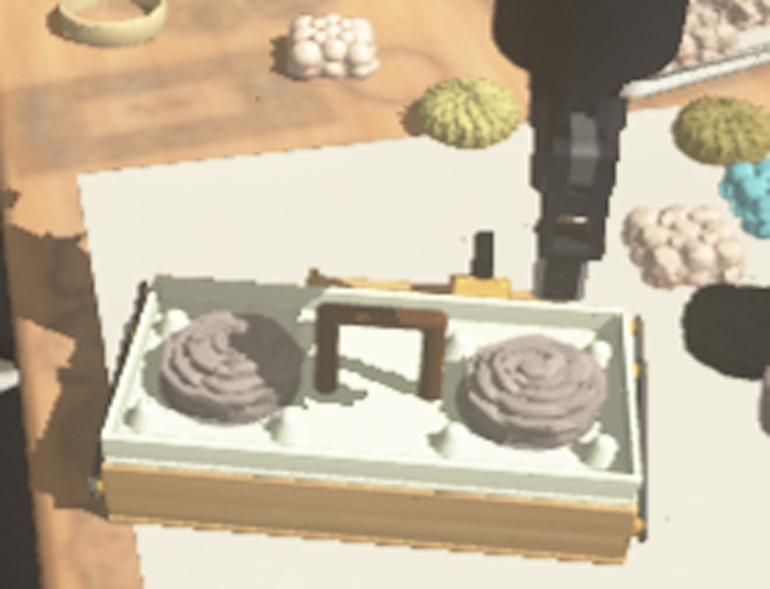

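View pics/mm_w.png

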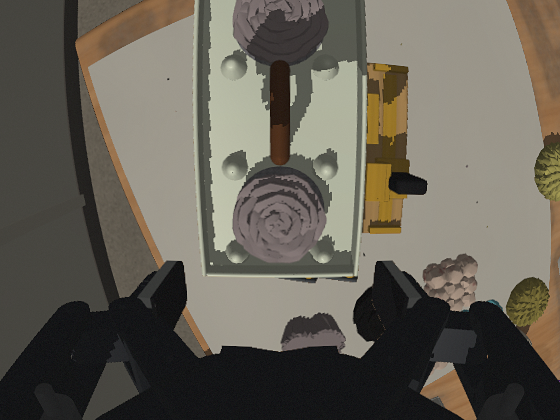

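Both roses stand centred in their pockets. Last is the catch: I'll push the fin back toward case −y with closed fingers from its far side.

Run:
```python
from h import *
f=tocase([0.5934,0.1071]); print("fin open",f,"fin shut",tocase([0.5495,0.113]))
p=fromcase(-.095,f[1]+.032); plan([p[0],p[1],0.248],84.5)
```

```text
fin open [-0.09582821  0.04994521] fin shut [-0.09749342  0.00568183]
pos [0.6091 0.0087 0.3389] tip [0.6087 0.0087 0.1739] F [ 0.9  0.8 -0.3] w 0.0851 t 49.9
tilt x [-0.002  0.    -1.   ] yaw_y 84.5 case pos [0.0006 0.075 ]
turn x -0.0 dp after turn [0.0909 0.0956 0.0069]
```

Request:
arm_command(
  targets=[
    {"dp": [0,0.035,0.004],"turn": [0,0,0],"grip": -1},
    {"dp": [0,0.04,0.003],"turn": [0,0,0],"grip": -1},
    {"dp": [0,0.0205,0],"turn": [0,0,0],"grip": -1},
    {"dp": [0.035,0,0],"turn": [0,0,0],"grip": -1},
    {"dp": [0.035,0,0],"turn": [0,0,0],"grip": -1},
    {"dp": [0.021,0,0],"turn": [0,0,0],"grip": -1},
    {"dp": [0,0,0],"turn": [0,0,0],"grip": -1},
  ],
)

```text
clock: 50.6
position: [0.6237, 0.103, 0.2437]
ee_rot: [0.702, 0.033, 0.71, -0.034]
contact_force: [0.3, -0.5, -1.0]
width: 0.0002
```

Run:
```python
from h import *
st(); save("wrist","nn_w")
```

```text
pos [0.6237 0.103  0.2437] tip [0.6219 0.1029 0.0787] F [ 0.3 -0.5 -1. ] w 0.0002 t 50.6
tilt x [-0.011 -0.001 -1.   ] yaw_y 84.51 case pos [-0.0947  0.0805]
```

View pics/nn_w.png

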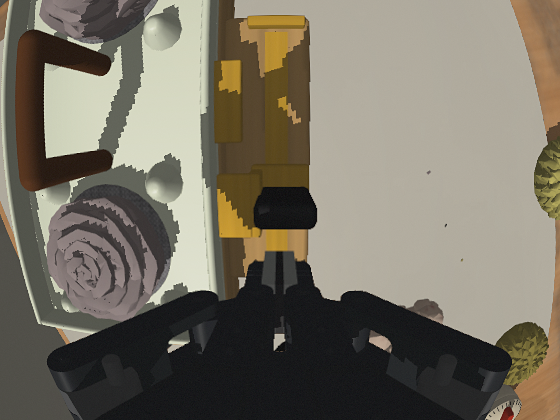

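Request:
arm_command(
  targets=[
    {"dp": [-0.002,0,-0.008],"turn": [0,0,0],"grip": -1},
    {"dp": [0,0,-0.008],"turn": [0,0,0],"grip": -1},
    {"dp": [0,0,-0.008],"turn": [0,0,0],"grip": -1},
    {"dp": [0,0,-0.008],"turn": [0,0,0],"grip": -1},
    {"dp": [0,0,-0.008],"turn": [0,0,0],"grip": -1},
  ],
)

```text
clock: 51.15
position: [0.5858, 0.1069, 0.2522]
ee_rot: [0.708, 0.034, 0.705, -0.034]
contact_force: [3.3, -0.5, 1.8]
width: -0.0002
```

Run:
```python
from h import *
st(); save("wrist","oo_w")
```

```text
pos [0.5858 0.1069 0.2522] tip [0.5864 0.1069 0.0872] F [ 3.3 -0.5  1.8] w -0.0002 t 51.15
tilt x [ 0.003 -0.    -1.   ] yaw_y 84.5 case pos [-0.0949  0.0424]
```

View pics/oo_w.png

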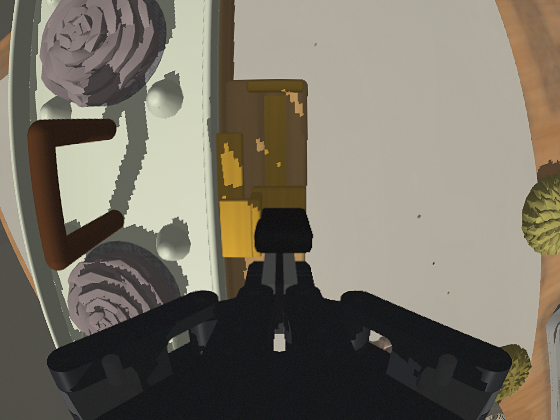

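Request:
arm_command(
  targets=[
    {"dp": [0.003,0,-0.006],"turn": [0,0,0],"grip": -1},
    {"dp": [0,0,-0.006],"turn": [0,0,0],"grip": -1},
    {"dp": [0,0,-0.006],"turn": [0,0,0],"grip": -1},
    {"dp": [0,0,-0.004],"turn": [0,0,0],"grip": -1},
  ],
)

```text
clock: 51.6
position: [0.5635, 0.109, 0.2478]
ee_rot: [0.706, 0.034, 0.706, -0.034]
contact_force: [2.1, -0.0, 0.9]
width: -0.0002
```

Run:
```python
from h import *
st()
```

```text
pos [0.5635 0.109  0.2478] tip [0.5635 0.109  0.0828] F [ 2.1 -0.   0.9] w -0.0002 t 51.6
tilt x [-0. -0. -1.] yaw_y 84.5 case pos [-0.0949  0.02  ]
```

Request:
arm_command(
  targets=[
    {"dp": [0,0,-0.003],"turn": [0,0,0],"grip": -1},
    {"dp": [0,0,-0.003],"turn": [0,0,0],"grip": -1},
    {"dp": [0,0,0],"turn": [0,0,0],"grip": -1},
  ],
)

```text
clock: 51.9
position: [0.5589, 0.1095, 0.2479]
ee_rot: [0.707, 0.034, 0.705, -0.034]
contact_force: [5.3, 0.1, -0.5]
width: 0.0003
```

Run:
```python
from h import *
st()
```

```text
pos [0.5589 0.1095 0.2479] tip [0.5595 0.1094 0.0829] F [ 5.3  0.1 -0.5] w 0.0003 t 51.9
tilt x [ 0.003 -0.    -1.   ] yaw_y 84.51 case pos [-0.0949  0.0154]
```

Request:
arm_command(
  targets=[
    {"dp": [0,0,-0.003],"turn": [0,0,0],"grip": -1},
    {"dp": [0,0,-0.003],"turn": [0,0,0],"grip": -1},
    {"dp": [0,0,-0.003],"turn": [0,0,0],"grip": -1},
    {"dp": [0,0,0],"turn": [0,0,0],"grip": -1},
  ],
)

```text
clock: 52.3
position: [0.5554, 0.1097, 0.2483]
ee_rot: [0.713, 0.034, 0.699, -0.034]
contact_force: [19.0, -1.8, -13.7]
width: -0.0001
```

Run:
```python
from h import *
st(); save("wrist","pp_w")
```

```text
pos [0.5554 0.1097 0.2483] tip [0.5587 0.1095 0.0834] F [ 19.   -1.8 -13.7] w -0.0001 t 52.3
tilt x [ 0.02  -0.001 -1.   ] yaw_y 84.53 case pos [-0.0948  0.0119]
```

View pics/pp_w.png

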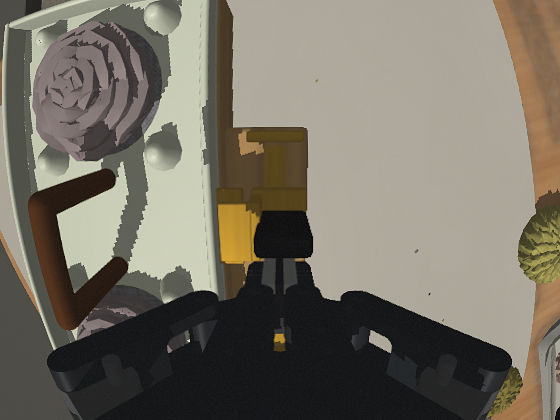

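The catch is at its stop: 19 N, and the tip advanced less than 1 mm. I'll back off, rise and check.

Request:
arm_command(
  targets=[
    {"dp": [0,0,0.012],"turn": [0,0,0],"grip": -1},
    {"dp": [0,0,0.008],"turn": [0,0,0],"grip": -1},
    {"dp": [-0.04,0,0],"turn": [0,0,0],"grip": -1},
    {"dp": [-0.045,0,0],"turn": [0,0,0],"grip": -1},
    {"dp": [-0.045,0.03,0],"turn": [0,0,0],"grip": -1},
    {"dp": [-0.03,0.04,0],"turn": [0,0,0],"grip": 0},
    {"dp": [0,0.03,0],"turn": [0,0,0],"grip": 1},
    {"dp": [0,0,0],"turn": [0,0,0],"grip": 1},
  ],
)

```text
clock: 53.15
position: [0.5778, 0.209, 0.4052]
ee_rot: [0.706, 0.033, 0.707, -0.032]
contact_force: [-1.0, -0.0, -1.1]
width: 0.0433
```

Run:
```python
from h import *
st(); save("side","qq_s"); save("scene","qq_c"); save("wrist","qq_w")
i=cv2.imread("pics/qq_s.png")[150:340,180:400]; cv2.imwrite("pics/qq_sz.png",cv2.resize(i,None,fx=3.5,fy=3.1,interpolation=cv2.INTER_CUBIC))
i=cv2.imread("pics/qq_c.png")[150:345,160:400]; cv2.imwrite("pics/qq_cz.png",cv2.resize(i,None,fx=3,fy=3,interpolation=cv2.INTER_CUBIC))
```

```text
pos [0.5778 0.209  0.4052] tip [0.5777 0.2093 0.2402] F [-1.  -0.  -1.1] w 0.0433 t 53.15
tilt x [-0.     0.002 -1.   ] yaw_y 84.71 case pos [-0.1957  0.0246]
```

View pics/qq_sz.png

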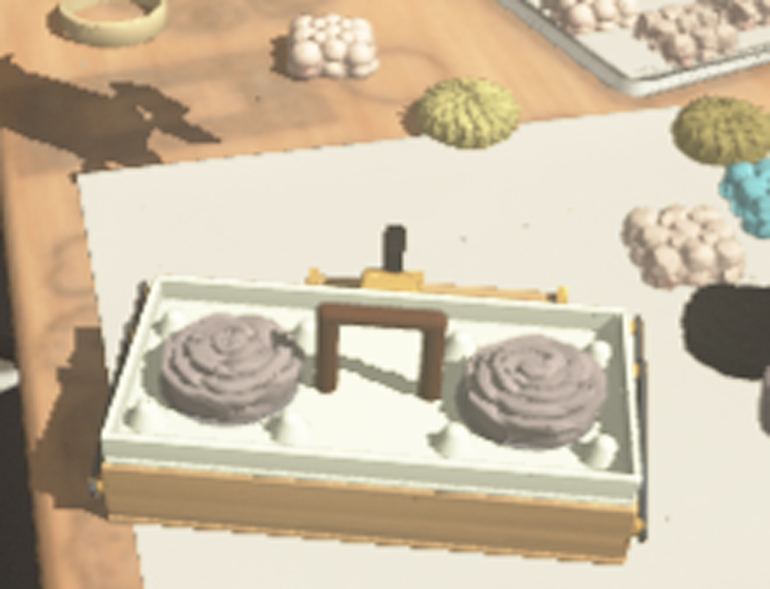

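View pics/qq_cz.png

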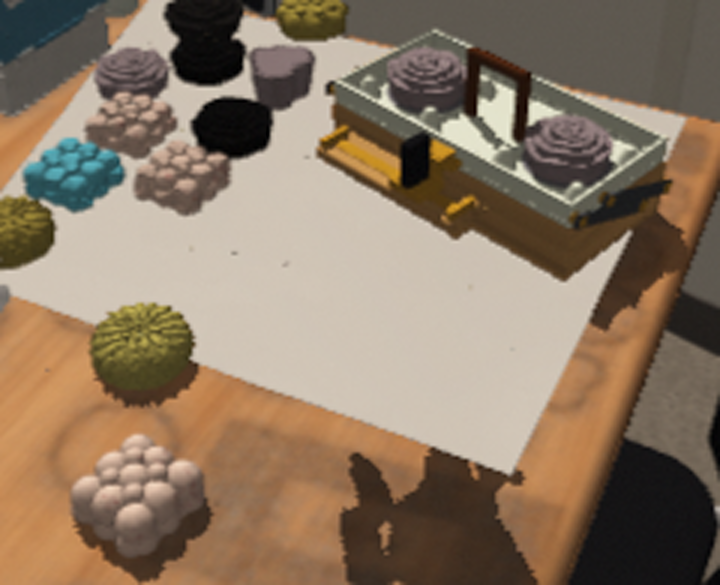

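Everything is in place. The catch fin is about 5 mm further toward shut than at the start, which agrees with a hard stop. I'll let the arm settle, then hand in.

Request:
arm_command(
  targets=[
    {"dp": [0,0,0],"turn": [0,0,0],"grip": 1},
    {"dp": [0,0,0],"turn": [0,0,0],"grip": 1},
    {"dp": [0,0,0],"turn": [0,0,0],"grip": 1},
    {"dp": [0,0,0],"turn": [0,0,0],"grip": 1},
  ],
)

```text
clock: 53.7
position: [0.5785, 0.2052, 0.4044]
ee_rot: [0.706, 0.034, 0.706, -0.034]
contact_force: [0.5, 0.3, 0.4]
width: 0.0849
```

```bash
python3 -c "
from h import *
st(); print(manip.sign_off())"
```

```text
pos [0.5785 0.2052 0.4044] tip [0.5784 0.2052 0.2394] F [0.5 0.3 0.4] w 0.0849 t 53.7
tilt x [-0. -0. -1.] yaw_y 84.45 case pos [-0.1921  0.0257]
the job is handed in; nothing more can be done
None
```

I handed the job in at 53.7 s with every step done; sign-off gives no verdict. I opened the catch to its stop, swung the tray fully open, and packed the three blue soaps flat in a row, including the one that was knocked aside. Then I lowered the tray while holding its handle, stood both grey roses in their pockets at a 25 N grip, and slid the catch shut.

**Last checks:**
- **Roses:** in the camera views both are upright and within about 2 mm of their pocket centres.
- **Tray:** down. The handle came back to within 1 mm of its starting height.
- **Catch:** at its stop, 19 N with less than 1 mm of further travel. The fin is about 5 mm further shut than at the start.
- **Blue soaps:** last seen flat in the compartment just before the tray went down; the tray hides them now.
- **Olive and pink soaps:** they show no visible movement in the final pictures.

**Disagreement:** while opening the catch, my first push stalled early because the fingertips were rubbing on its brass carrier. My camera estimates put it at 43 to 46 mm open rather than 50. It held firm at 23 N and the tray lifted freely. The later look at the fin suggests the catch began about 5 mm short of fully shut, which would explain the gap.

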